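# Uncover the dimmer spindle and hold its knob pressed home

### The arm

A 6-joint arm with a two-finger parallel gripper is mounted at the origin on the work surface. World frame = base frame: x ahead of the robot, y to its left, z up, the work surface at z = 0. Lengths are in mm, angles in rad, forces in N, time in s.
With the tool pointing down it reaches from about 275 to 1000 mm from the base axis. Payload 8.4 kg.
Tool frame: the origin (TCP) lies at the very end of the fingers, on their centre line; the grasp point (between the pads) lies r.hold_point_z behind it (r.hold_point_z is the distance from the TCP to the grasp point, in mm); x points along the fingers, z is the direction in which the jaws open and shut, and the axes are right-handed (so a half turn about x gives the same grasp; the last joint's range is limited). The gripper opens to 85 mm and grips with 20 to 120 N. Pads are 22 mm wide; open, the fingers measure 114 mm over their backs; the gripper's body (76 mm by 85 mm) begins 54 mm behind the grasp point. The pads swing forward as they close: fully open they stand 13 mm farther back than shut.
Start: joints at [-1.197, 0.353, 1.633, -0, 1.155, -0.002], TCP at [229.384, -581.387, 231.281] pointing down, gripper open.
Joint ranges: [-2.63, 2.63], [-0.92, 2.1], [0.06, 2.66], [-1.3, 4.44], [0, 2.69], [-3.02, 3.02]. Speed limits (rad/s): [2.22, 2.22, 2.79, 3.14, 3.14, 3.14].

### API

Orientations are given as [roll, pitch, yaw] about the fixed x, y, z axes, in that order (R = Rz(yaw) Ry(pitch) Rx(roll)).
In Python, from rig import r gives the robot as it stands.
- The arm moves only by the tool jog_arm, never from a script. Its argument "series" is a list of rows, each a list of 7 numbers: the turn, a rotation vector about the tool's x, y, z in degrees, then the shift along the tool's x, y, z in cm, then the opening, from 0 (shut) to 1 (fully open). In form: [[wx, wy, wz, tx, ty, tz, fingers], ...]. A call has 1 to 20 rows; each row shifts and turns the commanded pose from where the row before left it, along the tool's axes as they then stand; what a row does not reach is not made up. A row lasts 1/10 s, in which the tool goes at most 50 mm and 8.59 degrees, less where a joint would pass 70% of its speed; a pose out of reach is approached as far as the arm can. A call with a gripper value outside its range is refused whole. The fingers move at their own pace and stop on an object; "force" is the grip in N (left out, the last holds). Time passes only in rows, so rows that do not move let the fingers close. It gives the time, the measured TCP pose, the force and the opening at its end, in the units of the state.
- r.sense(): the state, without advancing time (a new reading comes with each control period).
- r.grab_frame(name): name is "scene" or "top" or "wrist"; returns (picture, depth): 384x512x3 uint8, red, green, blue; 384x512 float32, mm along the optical axis (not along the pixel's ray), 0 where there is no reading.
- r.get_calibration(name): a dict with "mtx" (3x3 intrinsics, pixels), "position" and "rotation" of the camera in the world; the wrist camera has in their place "mount" (4x4, takes a point from camera to tool coordinates, whose origin is the TCP and whose axes are the tool frame's). Camera axes: x right, y down, z forward; pixel columns grow to the right and rows downward; lengths in mm; the calibration is good to about 2 mm. A picture is of the moment at which its call begins: read the wrist's pose just before it. get_calibration takes no time and is no camera call.
- r.sign_off(): hands the job in, once; it reports no verdict.
The state is a dict: "clock": time; "qpos": joint angles; "qvel": joint speeds; "joint_efforts": joint torques, N m; "eef_pos": TCP position; "tcp_rot": TCP orientation; "contact_force": force on the tool from outside, world axes, zero at the start; "wrist_torque": the same for the moment, N m; "opening": opening from 0.0 (shut) to 1.0 (fully open).
Only numpy, scipy, OpenCV 4.12 (cv2) and the standard library are available. Lean on these libraries where they do the work, as an engineer would, in place of code of your own. Each camera call takes 0.05 s, during which the arm holds its last target.

### The job

The shelf-light dimmer has lost its knob: use the scraper's blade, not the fingers, to lever up the clear splash cover on the switch box, swing it up past upright so that it stays open, and lay the scraper flat on the stool top again. Then pick up the grey knob, turn it so the flat in its bore (on the pointer side) matches the flat of the D-shaped spindle, push it fully onto the spindle, and press on to push the sprung spindle all the way in. Finish while still holding the knob pressed in, with the cover open and the other things on the stool left where they are.

Things in the scene. Friction and masses are not known exactly. Their poses are not given: they have to be found in the camera images.
- switchbox: White housing 124 (x) x 110 (y) x 40 mm high, fixed to the stool top, turned up to about 0.2 rad. Origin: centre of its underside, directly below the spindle's axis. Its x axis points away from the robot, from the cover's lip to its hinge. Flat top face at 40 mm; 24 mm of it lies open in front of the cover's lip.
- cover (a joint): Angle of the clear splash cover, a hollow cap 76 x 76 x 30 mm high, walls 3 mm, centred on the housing's top over the spindle: 0 closed, 1.57 upright, 2.1 fully open. It opens upward about a far-side hinge parallel to the housing's y. The hinge rubs (about 0.06 N m), so the cover stays where it is left; lifting it takes about 1 to 2 N at the lip.
- cover_lip (a point): Middle of the lower outer edge of the cover's front wall, the edge to lever up; moves with the cover. Closed, it is 8 mm above the housing's top: the gap below, 8 mm high, 70 mm wide, is open towards the robot. Front wall 22 mm tall, 3 mm thick; behind it the cap is hollow, its roof's inner face 27 mm above the housing's top; the spindle's axis is 38 mm behind the lip.
- cover_hinge (a point): Middle of the hinge line, on the housing's top face, 76 mm behind the closed lip and 38 mm behind the spindle's axis. Fixed to the housing (same axes).
- spindle_tip (a point): Centre of the brass spindle's axis at its top end, 60 mm above the stool top (55 when pressed in). D section: 16 mm diameter with a flat 4 mm from the axis; its x axis points square out of the flat, z up. The top 2 mm are 1 mm smaller all round. It stands 20 mm above the housing's top; it can turn stiffly (0.06 N m).
- plunger (a joint): How far the spindle is pushed in, m: 0 out, 0.005 fully in. Spring: 3 N to start, about 8 N fully in.
- knob: Loose grey plastic knob, 42 mm tall, 60 g, upright, bore down. Origin: centre of its underside. Octagonal hub 36 mm across, 0 to 14 mm up; round flange, 40 mm diameter, 14 to 18 mm; on it a bar grip along x, 14 mm wide (y), 18 to 42 mm up. The bar's +x end is pointed like an arrow, reaching 26 mm from the axis; its other end is square, 19 mm out.
- knob_bore (a point): Centre of the knob's bore at its mouth (the knob's origin; same axes). Bore: D section, 18 mm diameter with its flat 5 mm from the axis on the +x (pointer) side, so 1 mm clearance all round on the spindle; blind, 14 mm deep. The knob is fully home when the spindle's top meets the bore's end.
- scraper: Loose flat scraper, 150 mm long, 60 g, lying on the stool top. Origin: its underside, midway along its length; x points to the blade's tip. Black handle 90 x 18 mm, 16 mm thick, from x = -75 to 15 mm; steel blade 18 mm wide, 2 mm thick, from the handle to x = 75 mm, its mid-plane 8 mm above the underside. Balance point about x = 0.
- scraper_tip (a point): Middle of the blade's tip edge, mid-thickness, 75 mm ahead of the scraper's origin; same axes as the scraper.
- soapbox: Bystander: white flip-lid soap box, 77 x 112 x 43 mm high. Origin: centre of its underside.
- mug: Bystander: red ceramic mug, 80 mm across, 85 mm high, handle at its +y. Origin: centre of its underside.
- cliptray: Bystander: clear acrylic tray of hair clips, 70 x 130 x 25 mm high. Origin: centre of its underside.
- nailbrush: Bystander: wooden nail brush, 85 x 38 x 28 mm high. Origin: centre of its underside.
- comb: Bystander: black comb, 110 x 32 x 6 mm. Origin: middle of its underside.
- pumice: Bystander: round grey pumice stone, 54 mm across, 28 mm high. Origin: centre of its underside.
There are look-alikes about, which are no part of the job. There is more than one size of the scraper; the one meant has the size given above.

How it is judged (in metres and radians):
On the way, in this order (a step that is already met when the one before it is completed fails the run):
1. the cover is levered up off the housing by the scraper (value of joint cover above 0.3 rad and contact force between scraper and cover above 0.2 N), for 0.1 s.
2. the cover stands open, past upright (value of joint cover above 1.57 rad), for 0.2 s.
3. the knob is fully on the spindle, flat to flat (z of knob in the frame of spindle_tip below -0.012 m and horizontal distance between knob and spindle_tip below 0.004 m and angle between the x axis of knob and the x axis of spindle_tip, either way round below 0.25 rad), for 0.1 s.
At the end, for the whole second after the job is handed in: Fingers on the knob (over 3 N); spindle 12+ mm into its bore, centred within 4 mm, flats within 0.25 rad, pressed in over 3.5 mm; cover over 1.57 rad; scraper let go, clear of the switch box, still, flat (under 0.12 rad) and within 6 mm of the stool top (all of step 3 and value of joint plunger above 0.0035 m and contact force between the fingers and knob above 3 N and value of joint cover above 1.57 rad and height (world z) of scraper below 0.006 m and angle between scraper's own z axis and vertical below 0.12 rad and linear speed of scraper below 0.02 m/s and contact force between scraper and switchbox below 0.05 N and contact force between the fingers and scraper below 0.05 N); the arm keeps its last pose, push and grip.
It fails at once if the fingers push or lift the cover before the blade has opened it to 1 rad (value of joint cover between 0.05 and 1 rad and contact force between the fingers and cover above 1 N).
It fails at once if a bystander is moved more than 20 mm (distance of any of soapbox, mug, cliptray, nailbrush, comb, pumice from where it was at the start of the episode above 0.02 m).
It also fails if it takes over 67 s, if anything falls off the work surface, if the arm or the gripper's body presses on something with over 40 N, if the wrist force passes 120 N, or if a joint passes its speed limit or range.

## Working session

There is one attempt and no reset: what is moved stays moved. The work goes in short steps, Python scripts to look and compute and a tool call to move; the robot and the scene stay as the last step left them, time stands still between calls to the robot, and variables do not carry over. Pictures are saved under pics/ and viewed, and the job is handed in when it is done.

Besides the shell and the picture viewer there is one more tool, called after ">>>" in YAML: its name, and indented under it one key for each argument. jog_arm: Moves the arm, as the interface text tells. Its arguments: {"type":"object","properties":{"series":{"type":"array"},"force":{"type":"number"}},"required":["series"]}

```bash
ls; mkdir -p pics
python3 - <<'E'
from rig import r
import cv2,numpy as np
print(r.sense(), r.hold_point_z)
for n in ("scene","top","wrist"):
    p,d=r.grab_frame(n)
    cv2.imwrite(f"pics/{n}0.png",cv2.cvtColor(p,cv2.COLOR_RGB2BGR)); np.save(f"pics/{n}0.npy",d)
    print(n,r.get_calibration(n))
E
```

```text
pics
{'clock': 0.0, 'qpos': array([-1.19741205e+00,  3.53691554e-01,  1.63414416e+00,  5.50624438e-05,
        1.15515178e+00, -2.40446897e-03]), 'qvel': array([-0.00092726, -0.00063277, -0.00029356,  0.00054997, -0.00116702,
       -0.0006807 ]), 'joint_efforts': array([-1.01549398e-03, -6.05268216e+01, -3.42068124e+01,  3.18296919e-06,
        9.27800807e-03, -9.51486186e-06]), 'eef_pos': array([ 229.22158618, -580.94512491,  230.53026169]), 'tcp_rot': array([3.10311147, 1.56940058, 1.90808162]), 'contact_force': array([ 0.28640935, -0.37800202, -0.69628871]), 'wrist_torque': array([ 0.01605879, -0.03987936,  0.0573763 ]), 'opening': 1.0016936117567916} 18.700000000000003
scene {'mtx': array([[382.88591503,   0.        , 256.01250568],
       [  0.        , 382.88591503, 185.38307762],
       [  0.        ,   0.        ,   1.        ]]), 'position': array([1193.77875418, -120.43807683,  817.21571912]), 'rotation': array([-2.41199993,  0.01618879,  1.48049574])}
top {'mtx': array([[378.505779  ,   0.        , 255.68979674],
       [  0.        , 378.505779  , 191.46267015],
       [  0.        ,   0.        ,   1.        ]]), 'position': array([ 349.20841773,  -67.33453979, 1144.04763638]), 'rotation': array([-2.94765275, -0.01296384, -1.58945755])}
wrist {'mtx': array([[338.58689107,   0.        , 253.53365762],
       [  0.        , 338.58689107, 192.5628535 ],
       [  0.        ,   0.        ,   1.        ]]), 'mount': array([[ 1.08492493e-03, -2.96646709e-01,  9.54986677e-01,
        -1.42484361e+02],
       [-1.32944390e-04, -9.54987273e-01, -2.96646743e-01,
         7.62263380e+01],
       [ 9.99999403e-01,  1.94879326e-04, -1.07552702e-03,
        -9.70390552e-01],
       [ 0.00000000e+00,  0.00000000e+00,  0.00000000e+00,
         1.00000000e+00]])}
```

View pics/top0.png

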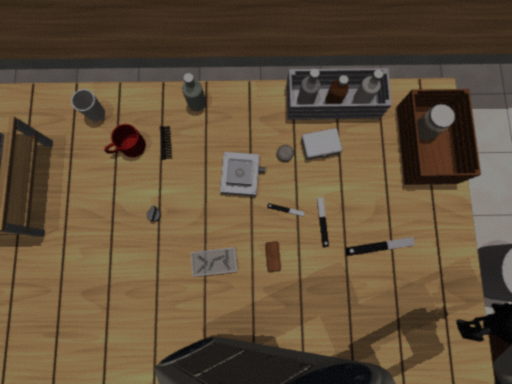

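View pics/scene0.png

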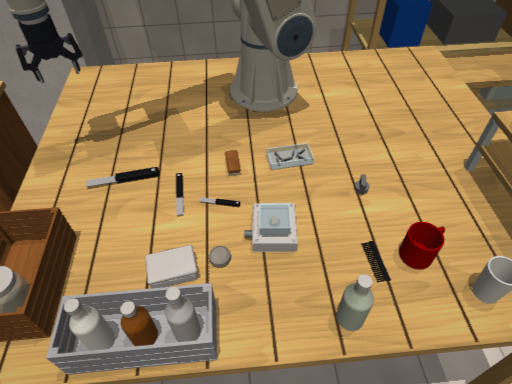

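View pics/wrist0.png

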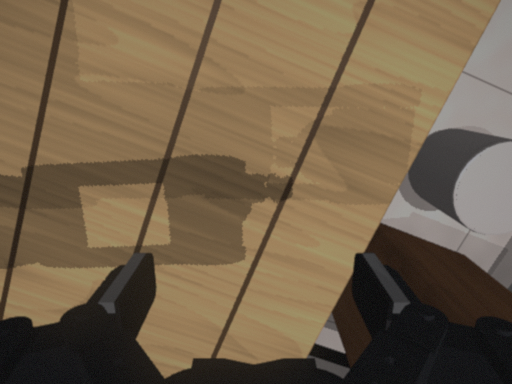

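The top view shows three scraper-like tools (small at 286,210; middle at 323,222; large at 380,246), the switchbox at (240,173) and the knob at (153,213). I'll measure them.

```bash
cat > h.py <<'E'
import numpy as np,cv2
from scipy.spatial.transform import Rotation as Ro
def Rm(e): return Ro.from_euler('xyz',e).as_matrix()
def cam(r,n,state=None):
    c=r.get_calibration(n)
    if 'mount' in c:
        T=np.eye(4);T[:3,:3]=Rm(state['tcp_rot']);T[:3,3]=state['eef_pos'];T=T@c['mount'];return c['mtx'],T[:3,:3],T[:3,3]
    return c['mtx'],Rm(c['rotation']),np.array(c['position'])
def ray(C,u,v):
    K,R,p=C;d=R@np.linalg.inv(K)@[u,v,1.];return p,d
def onz(C,u,v,z):
    p,d=ray(C,u,v);return p+d*(z-p[2])/d[2]
def proj(C,P):
    K,R,p=C;q=K@(R.T@(np.array(P,float)-p));return q[:2]/q[2]
def cloud(C,D):
    K,R,p=C;h,w=D.shape;u,v=np.meshgrid(np.arange(w),np.arange(h))
    q=np.stack([u,v,np.ones_like(u)],-1)@np.linalg.inv(K).T*D[...,None]
    return q@R.T+p
E
python3 - <<'E'
from rig import r
from h import *
C=cam(r,'top')
for nm,a,b in [('small',(268,206),(304,214)),('mid',(324,246),(320,198)),('large',(347,251),(413,240))]:
    A=onz(C,*a,8);B=onz(C,*b,8);print(nm,A.round(),B.round(),np.linalg.norm(A-B).round(1))
D=np.load('pics/top0.npy');P=cloud(C,D)
for u,v in [(240,173),(228,173),(153,213),(286,210),(323,230),(300,230),(250,220)]: print(u,v,P[v,u].round(1))
im=cv2.imread('pics/top0.png')
cv2.imwrite('pics/topcrop.png',cv2.resize(im[120:290,130:430],(800,453),interpolation=cv2.INTER_CUBIC))
im=cv2.imread('pics/scene0.png')
cv2.imwrite('pics/scenecrop.png',cv2.resize(im[140:290,140:400],(800,461),interpolation=cv2.INTER_CUBIC))
E
```

```text
small [ 526. -123.    8.] [ 500. -231.    8.] 111.6
mid [ 403. -287.    8.] [ 549. -282.    8.] 145.5
large [ 387. -355.    8.] [ 416. -555.    8.] 202.8
240 173 [616.5 -40.3  66.2]
228 173 [617.   -5.2  66.2]
153 213 [505.8 215.5  43.3]
286 210 [ 513.2 -177.     8.6]
323 230 [ 450.2 -285.1   14.3]
300 230 [ 452.9 -218.4   -2.1]
250 220 [485.5 -67.4   0.8]
```

View pics/topcrop.png

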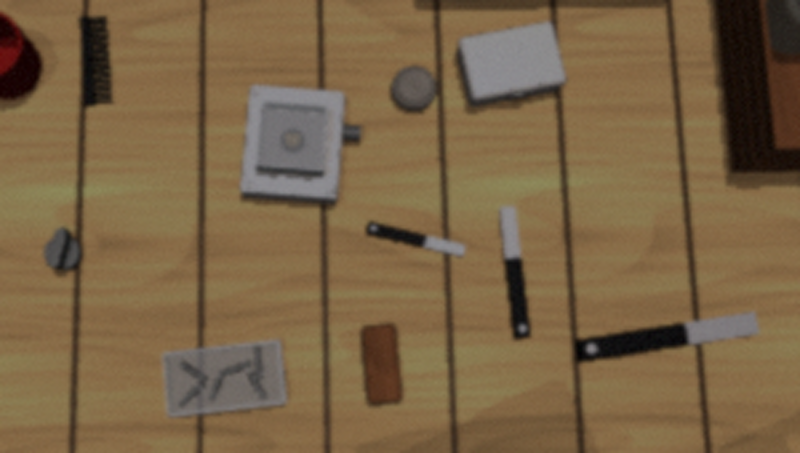

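View pics/scenecrop.png

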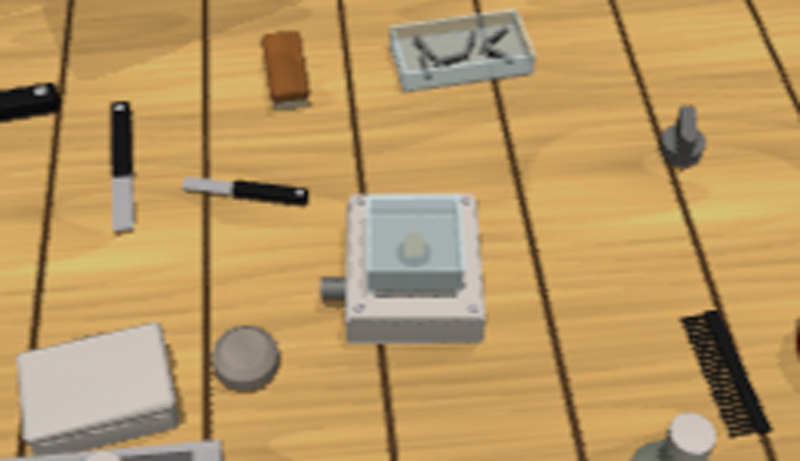

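The middle tool (323,222 in top) measures about 146 mm, against 112 and 203 for the others, so it is the 150 mm scraper. Its blade points away from the robot. Next I'll refine its axis and measure the box from the top view.

```bash
cat >> h.py <<'E'
def state_T(s): return Rm(s['tcp_rot']),np.array(s['eef_pos'])
def down(yaw):
    # tool x down; tool z (jaw) along (-sin yaw, cos yaw): for bar axis at yaw, tool y = -(cos,sin)
    z=np.array([-np.sin(yaw),np.cos(yaw),0]);x=np.array([0,0,-1.]);return np.stack([x,np.cross(z,x),z],1)
def delta(s,R2,p2):
    R,p=state_T(s);w=Ro.from_matrix(R.T@R2).as_rotvec(degrees=True);t=R.T@(np.array(p2)-p)/10
    return w.round(2),t.round(3),np.ceil(max(np.linalg.norm(w)/8.5,np.linalg.norm(t)/4.5))
E
python3 - <<'E'
from rig import r
from h import *
C=cam(r,'top');im=cv2.imread('pics/top0.png')
g=cv2.cvtColor(im,cv2.COLOR_BGR2GRAY)
# black handle mid scraper
m=np.zeros_like(g);m[190:255,305:340]=1
blk=((g<60)&(m>0)).astype('uint8')
n,l,st,ce=cv2.connectedComponentsWithStats(blk);i=1+np.argmax(st[1:,4]);print(st[i],ce[i])
P=np.array([onz(C,u,v,16)[:2] for v,u in np.argwhere(l==i)])
c=P.mean(0);w,V=np.linalg.eigh(np.cov((P-c).T));a=V[:,1]*np.sign(V[0,1]);q=(P-c)@a;print('handle c',c,'yaw',np.arctan2(a[1],a[0]),'len',q.min(),q.max(),'wid',np.ptp((P-c)@V[:,0]))
hsv=cv2.cvtColor(im,cv2.COLOR_BGR2HSV)
wm=((hsv[...,1]<50)&(hsv[...,2]>110)&(m>0)).astype('uint8')
n,l,st,ce=cv2.connectedComponentsWithStats(wm);i=1+np.argmax(st[1:,4]);print(st[i],ce[i])
P2=np.array([onz(C,u,v,9)[:2] for v,u in np.argwhere(l==i)]);print('blade c',P2.mean(0),((P2-c)@a).min(),((P2-c)@a).max())
# switchbox white
m=np.zeros_like(g);m[145:205,212:270]=1
wm=((hsv[...,1]<60)&(m>0)).astype('uint8')
n,l,st,ce=cv2.connectedComponentsWithStats(wm);i=1+np.argmax(st[1:,4]);print(st[i],ce[i])
cn,_=cv2.findContours((l==i).astype('uint8'),cv2.RETR_EXTERNAL,cv2.CHAIN_APPROX_NONE)
rect=cv2.minAreaRect(cn[0]);B=cv2.boxPoints(rect);print(rect)
W=np.array([onz(C,u,v,40) for u,v in B]);print(W.round(1),np.linalg.norm(W-np.roll(W,1,0),axis=1))
s=r.sense();print(delta(s,down(0.03),[450,-286,160]))
E
```

```text
[319 217  10  30 180] [323.55       230.93333333]
handle c [ 447.32998953 -286.29371405] yaw 0.056846171692413135 len -45.17740325573761 42.26647651784586 wid 20.14071158976397
[317 197   8  20 108] [320.7962963  206.62962963]
blade c [ 521.73365033 -283.19901421] 45.861885219436545 104.17632691011953
[ 220  152   45   44 1554] [239.87001287 173.40797941]
((242.4022216796875, 173.47216796875), (42.6636962890625, 42.18522644042969), 4.573921203613281)
[[ 563.5   21.9   40. ]
 [ 693.2   11.7   40. ]
 [ 680.6 -117.1   40. ]
 [ 551.2 -104.1   40. ]] [126.57935406 130.15964401 129.41274326 130.09983734]
(array([-1.6019e+02, -1.0000e-02, -9.0000e-02]), array([  7.093,  31.362, -19.337]), np.float64(19.0))
```

Run:
```python
from rig import r
from h import *
s=r.sense();print(state_T(s)[0].round(2));print(delta(s,down(0.045+np.pi),[450,-286,160]))
```

```text
[[-0.    0.93  0.37]
 [ 0.    0.37 -0.93]
 [-1.    0.   -0.  ]]
(array([ 1.895e+01, -6.000e-02,  1.000e-02]), array([  7.093,  31.362, -19.337]), np.float64(9.0))
```

>>> jog_arm:
  series:
    - [0,0,0,0.71,3.14,-1.93,1]
    - [0,0,0,0.71,3.14,-1.93,1]
    - [0,0,0,0.71,3.14,-1.93,1]
    - [0,0,0,0.71,3.14,-1.93,1]
    - [0,0,0,0.71,3.14,-1.93,1]
    - [0,0,0,0.71,3.14,-1.93,1]
    - [0,0,0,0.71,3.14,-1.93,1]
    - [0,0,0,0.71,3.14,-1.93,1]
    - [0,0,0,0.71,3.14,-1.93,1]
    - [0,0,0,0.71,3.14,-1.93,1]
    - [6.3,0,0,0,0,0,1]
    - [6.3,0,0,0,0,0,1]
    - [6.3,0,0,0,0,0,1]
    - [0,0,0,0,0,0,1]

```text
clock: 1.55
eef_pos: [450.6, -286.4, 160.1]
tcp_rot: [-2.181, 1.57, 2.576]
contact_force: [1.1, -0.8, 0.1]
opening: 1.004
```

Run:
```python
from rig import r
from h import *
s=r.sense();print(s['eef_pos'],s['tcp_rot'],s['clock'],s['contact_force'])
p,d=r.grab_frame('wrist');cv2.imwrite('pics/w1.png',p[...,::-1]);np.save('pics/w1.npy',d)
C=cam(r,'wrist',s)
for P in [(402,-288,16),(550,-281,8),(477,-285,0)]: print(proj(C,P))
```

```text
[ 450.58680782 -286.37098798  160.05984111] [-2.1806567   1.57033612  2.57640986] 1.55 [ 1.08498001 -0.79397371  0.10753542]
[254.4885245  229.33015269]
[254.13155489  56.57912183]
[254.91735002 144.94089993]
```

View pics/w1.png

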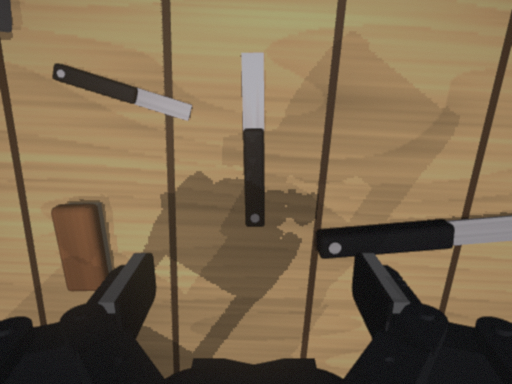

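The wrist view shows the scraper with its tip at (253,54) and handle end at (255,225). The large one starts at (320,240), clear if I use a narrower opening.

Run:
```python
from rig import r
from h import *
s=r.sense();C=cam(r,'wrist',s);im=cv2.imread('pics/w1.png');g=im.max(2).astype(int)
sub=np.zeros(g.shape,bool);sub[45:235,235:275]=1
for nm,m,z in [('h',(g<60)&sub,16),('b',(cv2.cvtColor(im,cv2.COLOR_BGR2HSV)[...,1]<40)&(g>120)&sub,9)]:
    n,l,st,ce=cv2.connectedComponentsWithStats(m.astype('uint8'));i=1+np.argmax(st[1:,4]);print(st[i])
    P=np.array([onz(C,u,v,z)[:2] for v,u in np.argwhere(l==i)]);c=P.mean(0);w,V=np.linalg.eigh(np.cov((P-c).T));a=V[:,1]*np.sign(V[0,1]);n_=np.array([-a[1],a[0]])
    q=(P-c)@a;print(nm,c.round(1),'yaw',np.arctan2(a[1],a[0]).round(3),q.min().round(1),q.max().round(1),'w',np.ptp((P-c)@n_).round(1))
```

```text
[ 244  129   21   98 1830]
h [ 451.6 -285.4] yaw 0.067 -46.5 41.5 w 17.4
[ 241   53   23   77 1629]
b [ 524.  -280.8] yaw 0.06 -31.9 28.6 w 17.8
```

Run:
```python
from rig import r
from h import *
s=r.sense();print(delta(s,down(0.064+np.pi),[449.5,-285.6,3.5]))
```

```text
(array([-0.9 , -0.01,  0.02]), array([15.663, -0.095, -0.09 ]), np.float64(4.0))
```

>>> jog_arm:
  series:
    - [-0.9,0,0,0,-0.1,-0.09,0.45]
    - [0,0,0,2.6,0,0,0.45]
    - [0,0,0,2.6,0,0,0.45]
    - [0,0,0,2.6,0,0,0.45]
    - [0,0,0,2.6,0,0,0.45]
    - [0,0,0,2.0,0,0,0.45]
    - [0,0,0,2.0,0,0,0.45]
    - [0,0,0,1.2,0,0,0.45]
    - [0,0,0,0,0,0,0.45]
  force: 80

```text
clock: 2.5
eef_pos: [448.5, -285.2, 2.9]
tcp_rot: [-2.208, 1.568, 2.567]
contact_force: [0.1, -0.4, 0.1]
opening: 0.449
```

Run:
```python
from rig import r
from h import *
s=r.sense();print(s['eef_pos'],s['tcp_rot'],s['clock'],s['contact_force'],s['opening'])
p,d=r.grab_frame('wrist');cv2.imwrite('pics/w2.png',p[...,::-1])
```

```text
[ 448.5496834  -285.22078316    2.93774644] [-2.20824452  1.56799216  2.56710338] 2.5 [ 0.08647111 -0.36573493  0.0568052 ] 0.44928665362329684
```

View pics/w2.png

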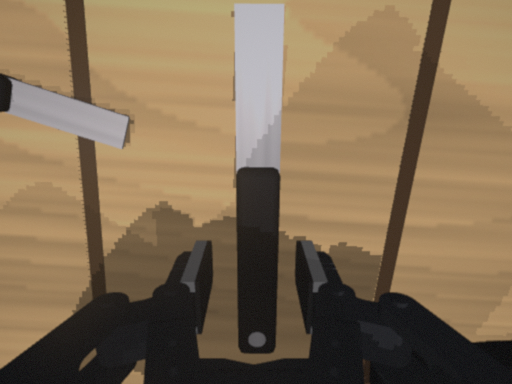

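The handle (237–278, 168–352) sits centred between the pads. I'll close and then lift.

>>> jog_arm:
  series:
    - [0,0,0,0,0,0,0]
    - [0,0,0,0,0,0,0]
    - [0,0,0,0,0,0,0]
    - [0,0,0,0,0,0,0]
    - [0,0,0,0,0,0,0]
    - [0,0,0,-1,0,0,0]
    - [0,0,0,-3,0,0,0]
    - [0,0,0,-3,0,0,0]
    - [0,0,0,-3,0,0,0]
    - [0,0,0,-2,0,0,0]
    - [0,0,0,0,0,0,0]
  force: 80

```text
clock: 3.65
eef_pos: [451.4, -286.9, 128.0]
tcp_rot: [0.94, 1.565, -0.569]
contact_force: [-0.3, 0.1, -0.9]
opening: 0.182
```

Run:
```python
from rig import r
from h import *
s=r.sense();print(s['eef_pos'],s['tcp_rot'],s['clock'],s['contact_force'],s['opening'])
# go over near the box: TCP so tip is ~ 60 short of lip
print(delta(s,down(np.pi+0.08),[470,-65,130]))
```

```text
[ 451.37798319 -286.88523463  127.9891722 ] [ 0.93977999  1.56463553 -0.56919772] 3.65 [-0.30218182  0.10007409 -0.85328238] 0.18185106931459608
(array([-1.04,  0.21, -0.28]), array([ -0.265,   3.231, -22.03 ]), np.float64(5.0))
```

>>> jog_arm:
  series:
    - [0,0,0,0,0.2,-2.2,0]
    - [0,0,0,0,0.3,-4,0]
    - [0,0,0,0,0.4,-4,0]
    - [0,0,0,0,0.4,-4,0]
    - [0,0,0,0,0.4,-4,0]
    - [0,0,0,0,0.2,-2.5,0]
    - [0,0,0,0,0.2,-1.3,0]
    - [0,0,0,0,0,0,0]
    - [0,0,0,0,0,0,0]

```text
clock: 4.55
eef_pos: [457.1, -65.4, 124.2]
tcp_rot: [-0.359, 1.57, -1.868]
contact_force: [0.9, -0.8, -0.0]
opening: 0.187
```

Run:
```python
from rig import r
from h import *
s=r.sense();print(s['eef_pos'],s['tcp_rot'],s['clock'],s['contact_force'],s['opening'])
p,d=r.grab_frame('wrist');cv2.imwrite('pics/w3.png',cv2.resize(p[...,::-1],(800,600)));np.save('pics/w3.npy',d);cv2.imwrite('pics/w3r.png',p[...,::-1]);np.save('pics/w3R.npy',s['tcp_rot']);np.save('pics/w3p.npy',s['eef_pos'])
p,d=r.grab_frame('scene');cv2.imwrite('pics/s3.png',cv2.resize(p[100:290,140:400][...,::-1],(800,585)))
```

```text
[457.08565651 -65.36850012 124.15727295] [-0.35936452  1.57049153 -1.86789277] 4.55 [ 0.85648365 -0.83700168 -0.03500093] 0.186971641269908
```

View pics/w3.png

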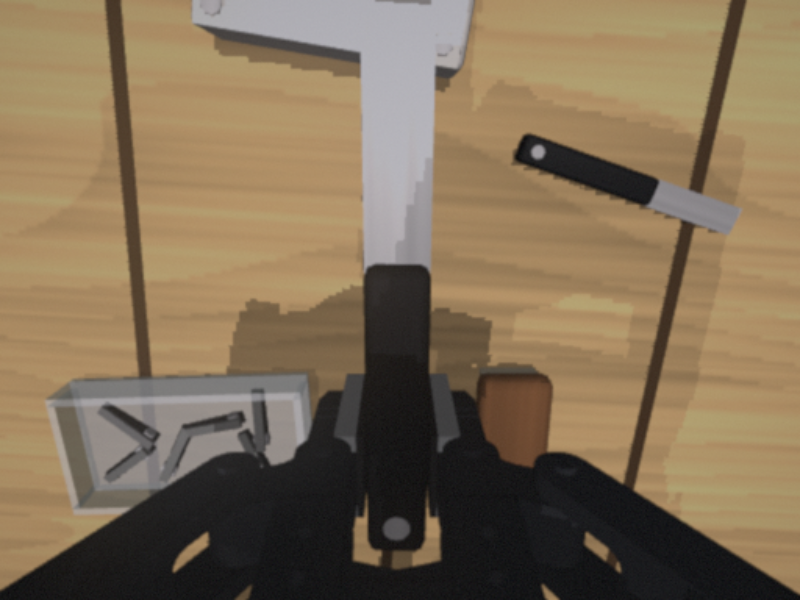

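View pics/s3.png

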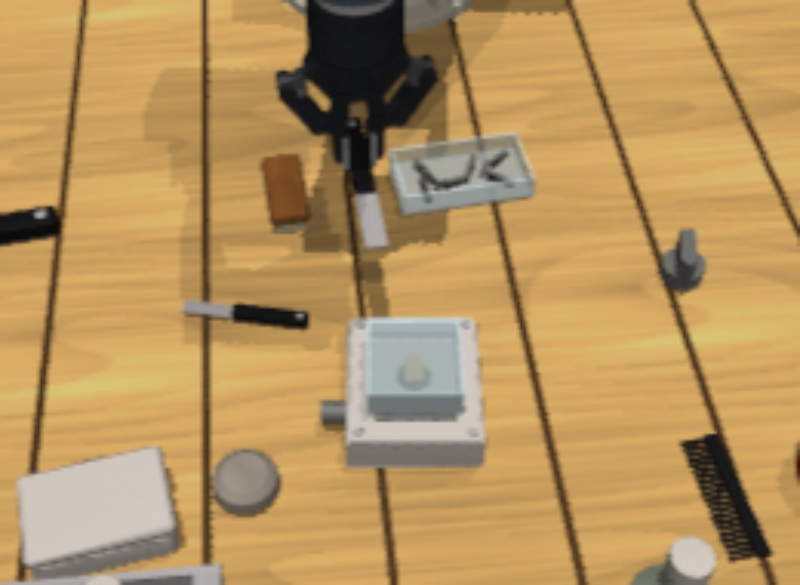

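The scraper is held straight and the box front edge shows at (192,25)–(462,70). I'll raise to get the whole box in view and measure it.

>>> jog_arm:
  series:
    - [0,0,0,-3,0.5,0,0]
    - [0,0,0,-4,1,0,0]
    - [0,0,0,-4,1,0,0]
    - [0,0,0,-4,1,0,0]
    - [0,0,0,-3,0.5,0,0]
    - [0,0,0,0,0,0,0]
    - [0,0,0,0,0,0,0]

```text
clock: 5.35
eef_pos: [496.9, -63.4, 304.4]
tcp_rot: [1.182, 1.57, -0.329]
contact_force: [-0.3, -0.6, -0.8]
opening: 0.181
```

Run:
```python
from rig import r
from h import *
s=r.sense();print(s['eef_pos'],s['tcp_rot'],s['clock'],s['contact_force'],s['opening'])
p,d=r.grab_frame('wrist');cv2.imwrite('pics/w4r.png',p[...,::-1]);np.save('pics/w4.npy',d);cv2.imwrite('pics/w4.png',cv2.resize(p[:300,110:410][...,::-1],(600,600)))
np.savez('pics/w4s.npz',tcp_rot=s['tcp_rot'],eef_pos=s['eef_pos'])
```

```text
[496.94861533 -63.36847323 304.38022169] [ 1.18171451  1.56998345 -0.32873503] 5.35 [-0.28264464 -0.63090161 -0.83239555] 0.18115039211672337
```

View pics/w4.png

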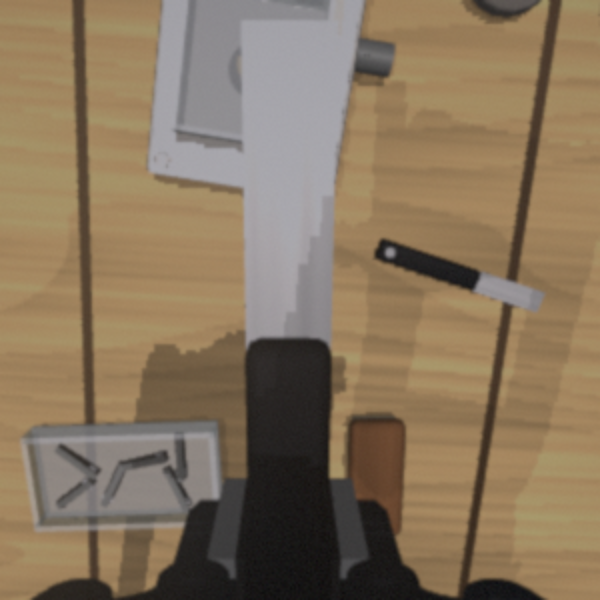

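Run:
```python
from rig import r
from h import *
s=dict(np.load('pics/w4s.npz'));C=cam(r,'wrist',s);im=cv2.imread('pics/w4r.png');hsv=cv2.cvtColor(im,cv2.COLOR_BGR2HSV)
m=hsv[...,1]<55
L=[];Rr=[]
for v in range(2,84,3):
    row=m[v,150:300];u0=150+np.argmax(row);L.append(onz(C,u0-.5,v,40)[:2])
for v in range(35,75,3):
    row=m[v,230:320];u1=230+np.where(row)[0].max();Rr.append((u1,v))
F=[]
for u in range(190,229,3):
    col=m[60:110,u];F.append(onz(C,u,60+np.where(col)[0].max()+.5,40)[:2])
L=np.array(L);F=np.array(F)
def fit(P):
    c=P.mean(0);V=np.linalg.svd(P-c)[2][0];res=np.abs((P-c)@[-V[1],V[0]]).max();return c,V,res
for nm,P in (('L',L),('F',F)):
    c,V,res=fit(P);print(nm,c.round(1),np.degrees(np.arctan2(V[1],V[0])).round(2),res.round(2))
Rp=np.array([onz(C,u+.5,v,40)[:2] for u,v in Rr if u<310]);print([x for x in Rr]);
cL,VL,_=fit(L);cF,VF,_=fit(F);VL*=np.sign(VL[0])
A=np.stack([VL,-VF],1);t=np.linalg.solve(A,cF-cL);cor=cL+t[0]*VL;print('front-left corner',cor)
yaw=np.arctan2(VL[1],VL[0]);print('yawL',yaw,'yawF',np.arctan2(VF[1],VF[0]))
nrm=np.array([VL[1],-VL[0]]) # to the right (-y)
print('width at right pts',[((p-cor)@nrm).round(1) for p in Rp])
print('center',cor+62*VL+55*nrm,'lip',cor+24*VL+55*nrm)
D=np.load('pics/w4.npy');P=cloud(C,D)
for (u,v) in [(192,84),(195,30),(220,55),(215,70),(260,40),(260,100)]: print((u,v),P[v,u].round(1))
```

```text
L [615.1  19.5] 174.71 0.6
F [566.4  -5.3] 84.33 0.3
[(np.int64(304), 35), (np.int64(286), 38), (np.int64(285), 41), (np.int64(285), 44), (np.int64(284), 47), (np.int64(283), 50), (np.int64(283), 53), (np.int64(282), 56), (np.int64(282), 59), (np.int64(281), 62), (np.int64(281), 65), (np.int64(280), 68), (np.int64(280), 71), (np.int64(279), 74)]
front-left corner [569.25917342  23.76277182]
yawL -0.09239270280465588 yawF 1.471760486197876
width at right pts [np.float64(127.5), np.float64(108.5), np.float64(107.9), np.float64(108.5), np.float64(107.9), np.float64(107.4), np.float64(107.9), np.float64(107.4), np.float64(108.0), np.float64(107.4), np.float64(108.0), np.float64(107.4), np.float64(108.0), np.float64(107.4)]
center [625.92036088 -36.72284494] lip [588.08243736 -33.21691522]
(192, 84) [572.1  13.1  40.2]
(195, 30) [628.7  10.2  40.5]
(220, 55) [602.4 -20.9  71.2]
(215, 70) [588.8 -12.7  39.5]
(260, 40) [590. -59. 306.]
(260, 100) [568.  -60.4 307.8]
```

Run:
```python
from rig import r
from h import *
s=dict(np.load('pics/w4s.npz'));C=cam(r,'wrist',s);im=cv2.imread('pics/w4r.png')
D=np.load('pics/w4.npy');P=cloud(C,D)
R,p=state_T(s)
for v in list(range(6,170,10))+[175,190,205,220]:
    q=np.median(P[v,245:265].reshape(-1,3),0); print(v,(R.T@(q-p)).round(1),D[v,255])
# blade edges at rows, in tool frame, plane 4 mm above tcp
for v in (20,60,100,140,160):
    row=np.abs(P[v,:,2]-307)<6; us=np.where(row[200:310])[0]+200; print(v,us.min(),us.max(),[ (R.T@(onz(C,u,v,p[2]+6)-p)).round(1) for u in (us.min()-.5,us.max()+.5)])
```

```text
6 [234.5 153.1  -0.5] 336.37872
16 [ -3.4 101.1  -0.8] 125.67948
26 [-2.9 97.8 -0.8] 127.064186
36 [-3.1 94.4 -0.8] 127.65497
46 [-3.2 90.8 -0.8] 129.64217
56 [-2.9 87.3 -0.8] 129.61275
66 [-3.1 83.7 -0.8] 130.7745
76 [-3.1 80.1 -0.8] 131.82352
86 [-2.8 76.4 -0.8] 132.64706
96 [-3.  72.6 -0.8] 134.40096
106 [-3.2 68.8 -0.8] 134.48172
116 [-3.  64.8 -0.8] 136.6081
126 [-3.3 60.9 -0.8] 137.47406
136 [-2.9 56.8 -0.8] 139.7636
146 [-3.1 52.7 -0.8] 140.02916
156 [-3.4 48.5 -0.8] 140.64795
166 [-3.1 44.3 -0.8] 143.08873
175 [-9.5 42.  -0.8] 137.43813
190 [-10.2  36.   -0.8] 139.22453
205 [-10.5  29.5  -0.8] 141.10332
220 [-10.1  22.6  -0.8] 141.52036
20 231 278 [array([-5.9, 99.3, -9.6]), array([-5.9, 99.3,  7.9])]
60 231 277 [array([-5.9, 85.7, -9.9]), array([-5.9, 85.7,  7.8])]
100 232 276 [array([-5.9, 71.2, -9.8]), array([-5.9, 71.2,  7.7])]
140 232 275 [array([ -6. ,  55.6, -10.1]), array([-6. , 55.6,  7.6])]
160 233 275 [array([-6. , 47.4, -9.8]), array([-6. , 47.4,  7.8])]
```

```bash
cat >> h.py <<'E'
YB=-0.095; EX=np.array([np.cos(YB),np.sin(YB),0]); EY=np.array([-EX[1],EX[0],0])
LIP=np.array([588.,-33.,48.]); HINGE=LIP+76*EX-[0,0,8]
TIP=np.array([-2.1,103.5,-0.95])
def tcp_for_tip(R,t): return np.array(t)-R@TIP
E
python3 - <<'E'
from rig import r
from h import *
s=r.sense();R=down(np.pi+YB);t=LIP-12*EX;t[2]=62
p=tcp_for_tip(R,t);print(s['eef_pos'],p);print(delta(s,R,p)); print((R.T@R).round(1)[0],R.T.round(2))
E
```

```text
[496.24405963 -63.1295884  303.37264022] [472.93068758 -22.98971337  59.9       ]
(array([ 8.91, -0.  ,  0.07]), array([24.35 , -2.054, -4.144]), np.float64(6.0))
[1. 0. 0.] [[ 0.    0.   -1.  ]
 [ 1.   -0.09  0.  ]
 [-0.09 -1.    0.  ]]
```

>>> jog_arm:
  series:
    - [0,0,0,1,-1,-2,0]
    - [0,0,0,2,-1.05,-2.14,0]
    - [4.5,0,0,3,0,0,0]
    - [4.4,0,0,3.5,0,0,0]
    - [0,0,0,3.5,0,0,0]
    - [0,0,0,3.5,0,0,0]
    - [0,0,0,3.5,0,0,0]
    - [0,0,0,2.8,0,0,0]
    - [0,0,0,1.5,0,0,0]
    - [0,0,0,0,0,0,0]
    - [0,0,0,0,0,0,0]

```text
clock: 6.5
eef_pos: [472.9, -22.6, 60.7]
tcp_rot: [-1.515, 1.568, 3.103]
contact_force: [0.8, -0.2, -0.3]
opening: 0.181
```

```bash
cat > look.py <<'E'
from rig import r
from h import *
import sys
k=sys.argv[1]
s=r.sense();print(s['eef_pos'].round(1),s['clock'],s['contact_force'].round(1),s['opening'],s['qpos'].round(2))
p,d=r.grab_frame('wrist');cv2.imwrite(f'pics/{k}r.png',p[...,::-1]);np.save(f'pics/{k}.npy',d);cv2.imwrite(f'pics/{k}.png',cv2.resize(p[...,::-1],(800,600)))
np.savez(f'pics/{k}s.npz',tcp_rot=s['tcp_rot'],eef_pos=s['eef_pos'])
p,d=r.grab_frame('scene');cv2.imwrite(f'pics/{k}_s.png',cv2.resize(p[150:290,200:390][...,::-1],(760,560),interpolation=cv2.INTER_CUBIC))
E
python3 look.py w5
```

```text
[472.9 -22.6  60.7] 6.5 [ 0.8 -0.2 -0.3] 0.18142826759372344 [-0.05  0.37  2.08 -0.    0.69  1.61]
```

View pics/w5.png

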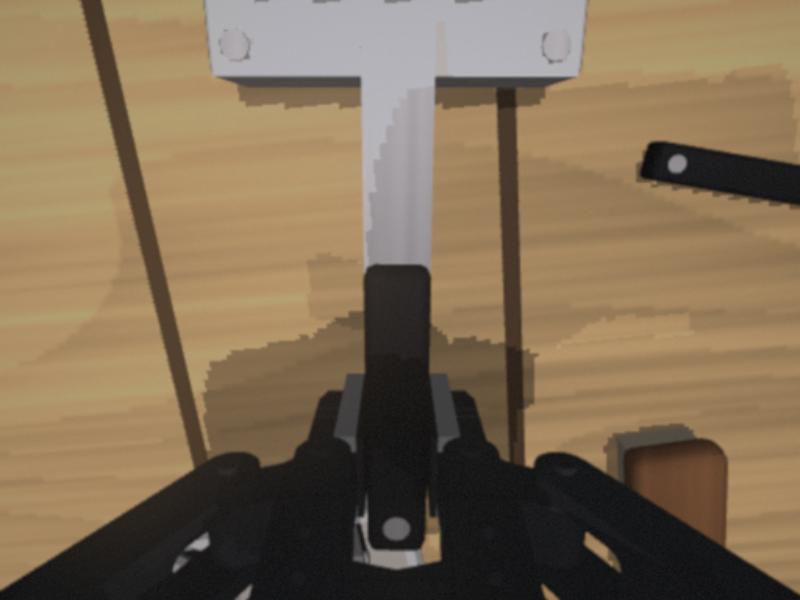

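View pics/w5_s.png

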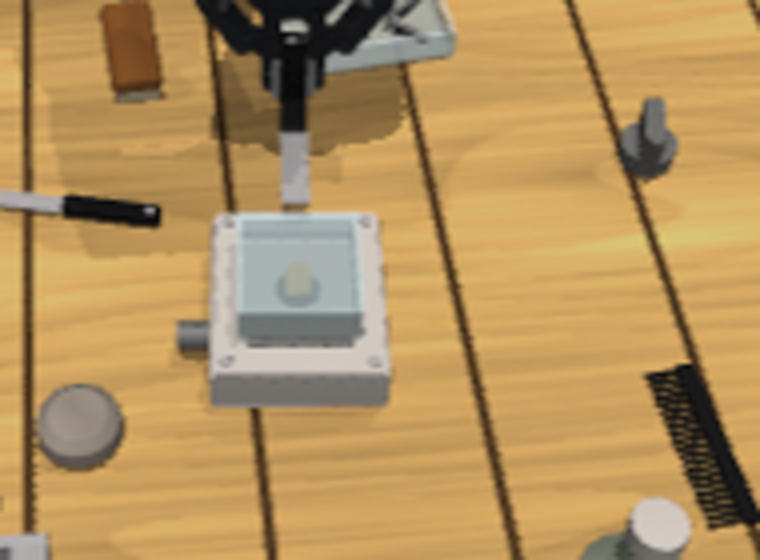

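Run:
```python
from rig import r
from h import *
s=dict(np.load('pics/w5s.npz'));C=cam(r,'wrist',s);R,p=state_T(s);P=cloud(C,np.load('pics/w5.npy'))
S=cam(r,'scene')
tip=p+R@TIP;q=proj(S,tip);print('tip',tip,'scene crop px',(q-[200,150])*4)
for nm,t in [('FL',LIP-24*EX+55*EY-[0,0,8]),('FR',LIP-24*EX-55*EY-[0,0,8]),('roofFL',LIP+38*EY+[0,0,22])]: print(nm,t.round(),((proj(S,t)-[200,150])*4).round(1),proj(C,t)/.64)
print('housing z',np.median(P[10:40,150:220,2]),np.median(P[10:40,300:350,2]),'blade z',np.median(P[80:150,245:265,2]), 'wood',np.median(P[60:150,130:200,2]))
im=cv2.imread('pics/w5r.png');g=im[...,0].astype(int);v=20
print(P[:50:4,255,:].round(1))
```

```text
tip [576.03105816 -31.35390232  62.51565409] scene crop px [294.90672161 201.10676486]
FL [569.  24.  40.] [377.2 208.4] [205.96503751  77.77380603]
FR [559. -85.  40.] [209.  209.5] [591.74212968  78.06652369]
roofFL [592.   5.  70.] [355.3 207.9] [224.87913319 -55.59115204]
housing z 39.962323350393206 39.852581750579844 blade z 63.67112725560071 wood -0.07417485105884225
[[584.1 -32.5  38.8]
 [582.2 -32.3  40.2]
 [580.8 -32.2  39.8]
 [574.7 -31.5  63.8]
 [573.4 -31.4  64. ]
 [571.9 -31.3  65. ]
 [570.8 -31.2  63.7]
 [569.3 -31.   64.2]
 [568.  -30.9  64.5]
 [566.7 -30.8  63.7]
 [565.4 -30.7  63.3]
 [564.  -30.5  63. ]
 [562.6 -30.4  63.1]]
```

>>> jog_arm:
  series:
    - [0,0,0,1,0,0,0]
    - [0,0,0,0.85,0,0,0]
    - [0,0,0,0,0,0,0]
    - [0,0,0,0,0,0,0]

```text
clock: 7.0
eef_pos: [473.6, -22.3, 42.5]
tcp_rot: [-1.538, 1.57, 3.08]
contact_force: [-0.2, -0.3, -1.1]
opening: 0.182
```

```bash
python3 look.py w6
python3 - <<'E'
from rig import r
from h import *
s=dict(np.load('pics/w6s.npz'));C=cam(r,'wrist',s);P=cloud(C,np.load('pics/w6.npy'))
R,p=state_T(s);print('tip',p+R@TIP)
print('housing z',np.median(P[10:25,150:220,2]),np.median(P[10:25,300:350,2]),'blade z',np.median(P[30:150,245:265,2]))
E
```

```text
[473.6 -22.3  42.5] 7.0 [-0.2 -0.3 -1.1] 0.1822623300838799 [-0.05  0.41  2.09  0.    0.64  1.61]
tip [576.77865642 -31.05589721  44.55447322]
housing z 39.92787043709647 39.91515589834805 blade z 45.68069662653298
```

View pics/w6_s.png

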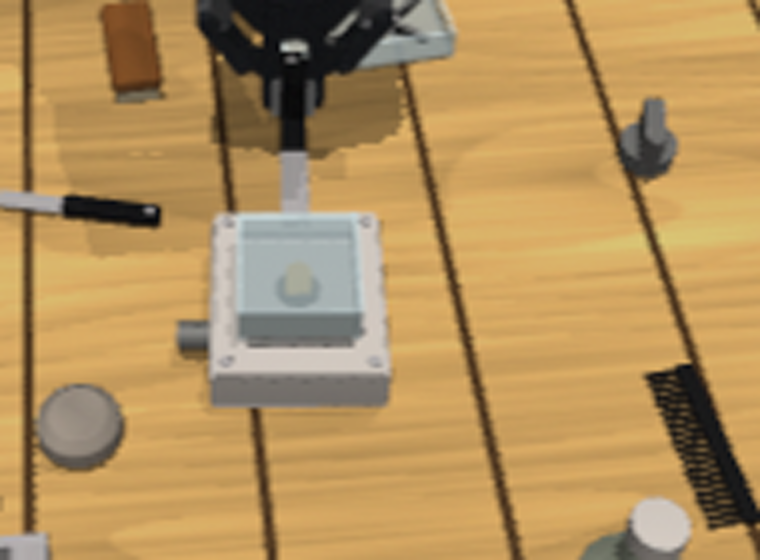

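>>> jog_arm:
  series:
    - [0,0,0,0,0.5,0,0]
    - [0,0,0,0,0.6,0,0]
    - [0,0,0,0,0.6,0,0]
    - [0,0,0,0,0.6,0,0]
    - [0,0,0,0,0.6,0,0]
    - [0,0,0,0,0,0,0]
    - [0,0,0,0,0,0,0]

```text
clock: 7.8
eef_pos: [502.7, -25.1, 42.7]
tcp_rot: [-1.56, 1.57, 3.059]
contact_force: [0.4, -0.7, -0.3]
opening: 0.181
```

```bash
python3 look.py w7
```

```text
[502.7 -25.1  42.7] 7.8 [ 0.4 -0.7 -0.3] 0.1810419301669149 [-0.05  0.44  2.03  0.    0.67  1.61]
```

View pics/w7.png

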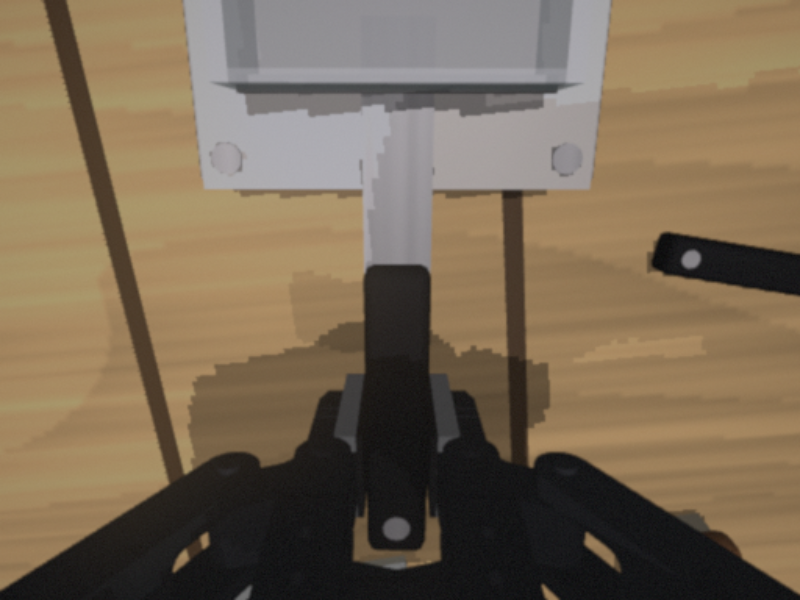

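View pics/w7_s.png

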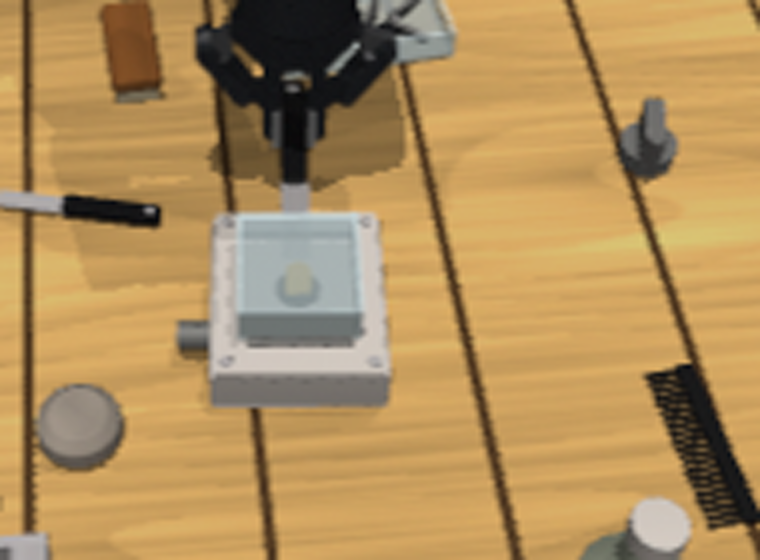

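The blade shows through the cover (362–435, 18–95), centred and about 17 mm past the lip. I'll start levering.

>>> jog_arm:
  series:
    - [0,0,0,-0.5,0,0,0]
    - [0,0,0,-0.5,0.05,0,0]
    - [0,0,0,-0.5,0.1,0,0]
    - [0,0,0,-0.5,0.2,0,0]
    - [0,0,0,-0.5,0.3,0,0]
    - [0,0,0,-0.5,0.4,0,0]
    - [0,0,0,-0.2,0.1,0,0]
    - [0,0,0,0,0,0,0]
    - [0,0,0,0,0,0,0]

```text
clock: 8.8
eef_pos: [514.3, -26.2, 74.8]
tcp_rot: [1.602, 1.571, -0.063]
contact_force: [0.5, -0.4, -0.8]
opening: 0.185
```

```bash
python3 look.py w8
```

```text
[514.3 -26.2  74.8] 8.8 [ 0.5 -0.4 -0.8] 0.18485752937970804 [-0.05  0.4   1.99 -0.    0.75  1.61]
```

View pics/w8.png

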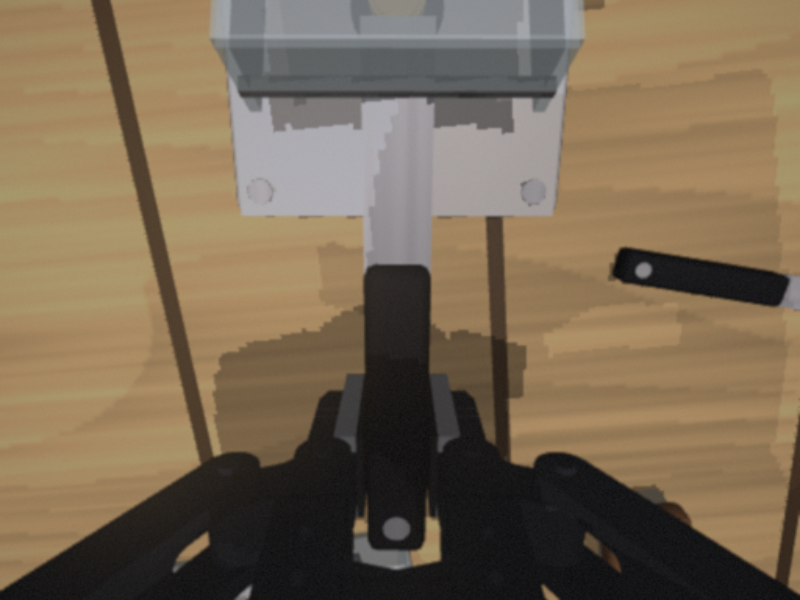

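View pics/w8_s.png

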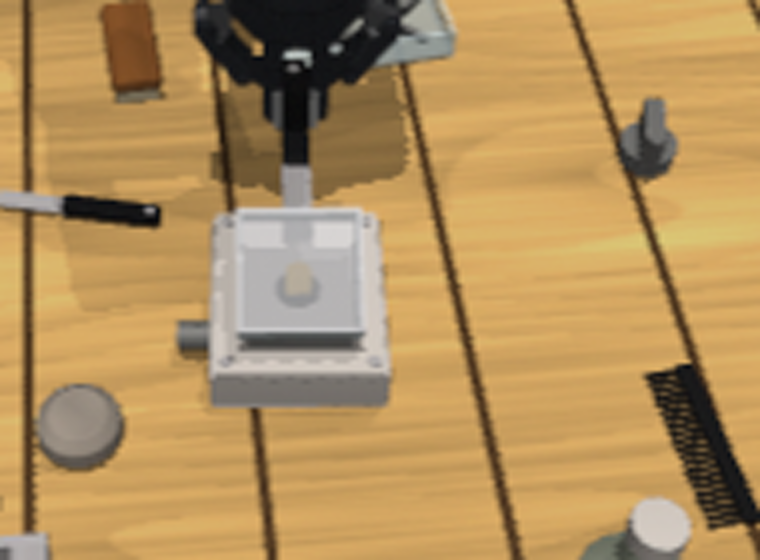

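The cover is up roughly 0.38 rad on the blade. I'll carry on along the arc.

>>> jog_arm:
  series:
    - [0,0,0,-0.6,0.7,0,0]
    - [0,0,0,-0.6,0.9,0,0]
    - [0,0,0,-0.5,0.9,0,0]
    - [0,0,0,-0.3,1.0,0,0]
    - [0,0,0,-0.1,1.0,0,0]
    - [0,0,0,0,1.0,0,0]
    - [0,0,0,0,0,0,0]

```text
clock: 9.6
eef_pos: [570.8, -31.5, 95.8]
tcp_rot: [1.596, 1.569, -0.068]
contact_force: [-0.0, 0.3, -0.3]
opening: 0.184
```

```bash
python3 look.py w9
```

```text
[570.8 -31.5  95.8] 9.6 [-0.   0.3 -0.3] 0.18372732624630042 [-0.06  0.43  1.86 -0.    0.85  1.61]
```

View pics/w9.png

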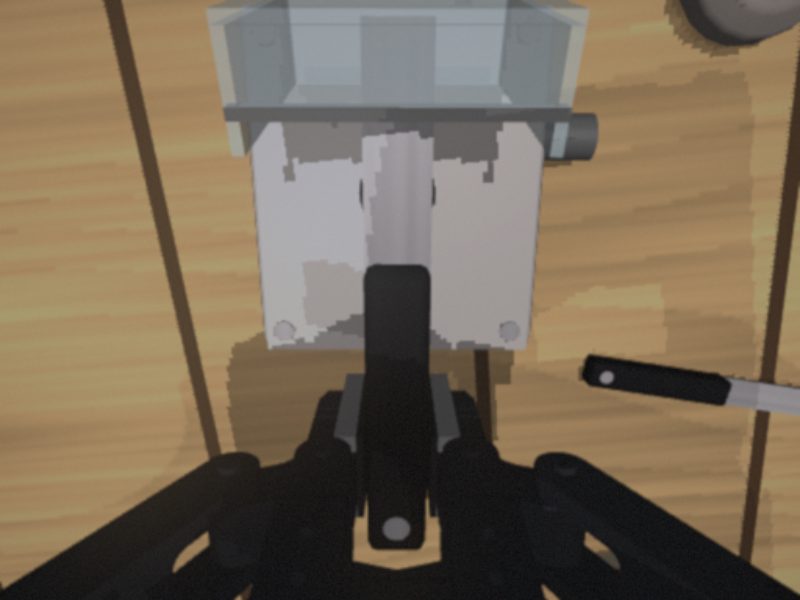

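View pics/w9_s.png

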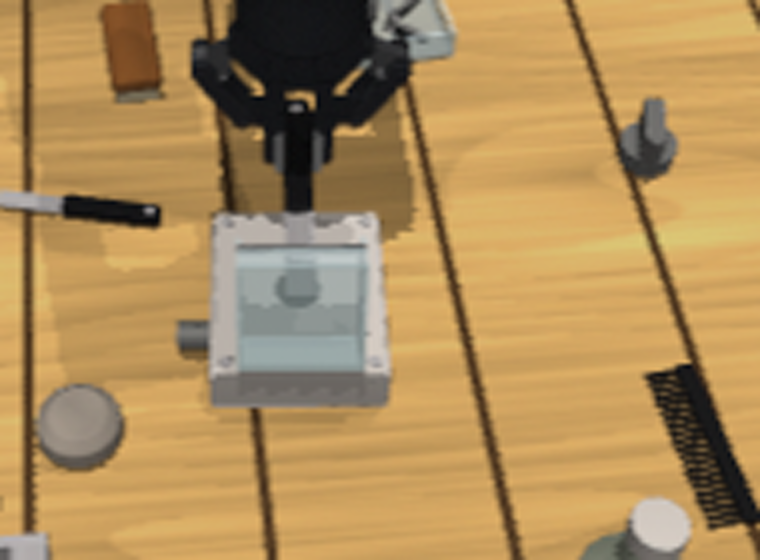

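The cover is up about 1.2 rad with the blade inside it. Now push past upright.

>>> jog_arm:
  series:
    - [0,0,0,0.1,1.0,0,0]
    - [0,0,0,0.2,0.9,0,0]
    - [0,0,0,0.3,0.8,0,0]
    - [0,0,0,0.3,0.7,0,0]
    - [0,0,0,0.2,0.5,0,0]
    - [0,0,0,0,0,0,0]
    - [0,0,0,0,0,0,0]

```text
clock: 10.4
eef_pos: [608.2, -35.0, 84.8]
tcp_rot: [1.609, 1.57, -0.055]
contact_force: [-0.4, -0.8, 0.2]
opening: 0.183
```

```bash
python3 look.py w10
```

```text
[608.2 -35.   84.8] 10.4 [-0.4 -0.8  0.2] 0.18346577300856434 [-0.06  0.5   1.78  0.    0.86  1.6 ]
```

View pics/w10.png

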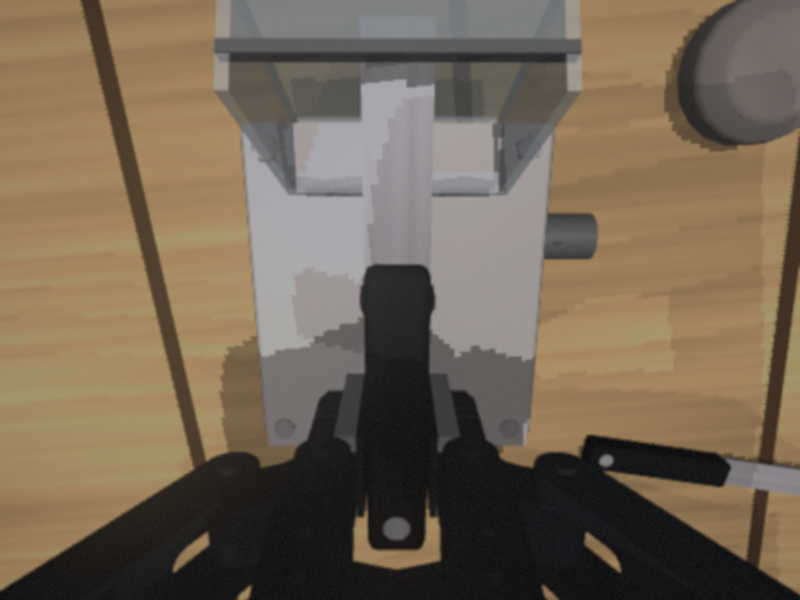

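View pics/w10_s.png

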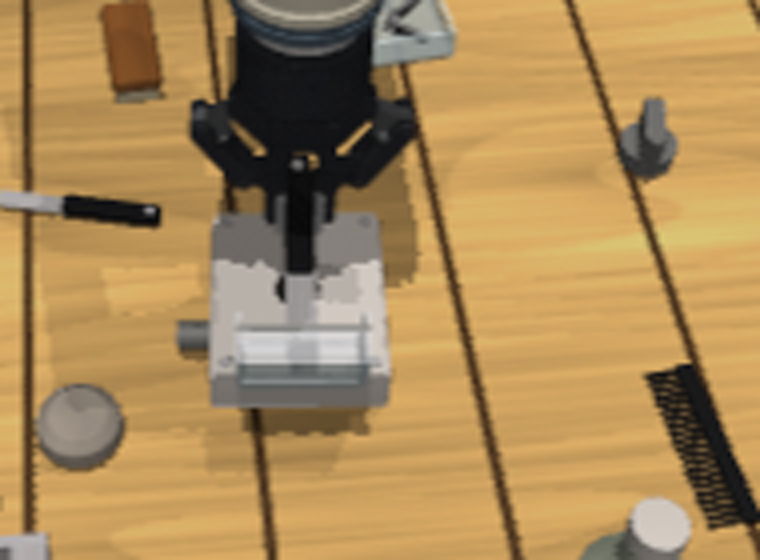

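Cover stands well past upright (estimated ~1.9 rad). Retract straight back, then go to the scraper's old place.

>>> jog_arm:
  series:
    - [0,0,0,0,-1,0,0]
    - [0,0,0,0,-2,0,0]
    - [0,0,0,0,-3,0,0]
    - [0,0,0,0,-3,0,0]
    - [0,0,0,0,-3,0,0]
    - [0,0,0,-2,-2,0,0]
    - [0,0,0,-2,-1,0,0]
    - [0,0,0,0,0,0,0]

```text
clock: 11.3
eef_pos: [457.8, -20.8, 126.7]
tcp_rot: [1.613, 1.568, -0.052]
contact_force: [0.6, -0.2, -1.1]
opening: 0.178
```

```bash
python3 look.py w11
python3 - <<'E'
from rig import r
from h import *
s=r.sense();print(delta(s,down(0.064+np.pi),[449.5,-285.6,30]));print(state_T(s)[0].T.round(3))
E
```

```text
[457.8 -20.8 126.7] 11.3 [ 0.6 -0.2 -1.1] 0.17822447594084273 [-0.05  0.24  2.08 -0.    0.83  1.62]
(array([-9.03,  0.  , -0.11]), array([ 9.517,  1.54 , 26.44 ]), np.float64(7.0))
[[ 0.002 -0.    -1.   ]
 [ 0.996 -0.094  0.002]
 [-0.094 -0.996 -0.   ]]
```

View pics/w11.png

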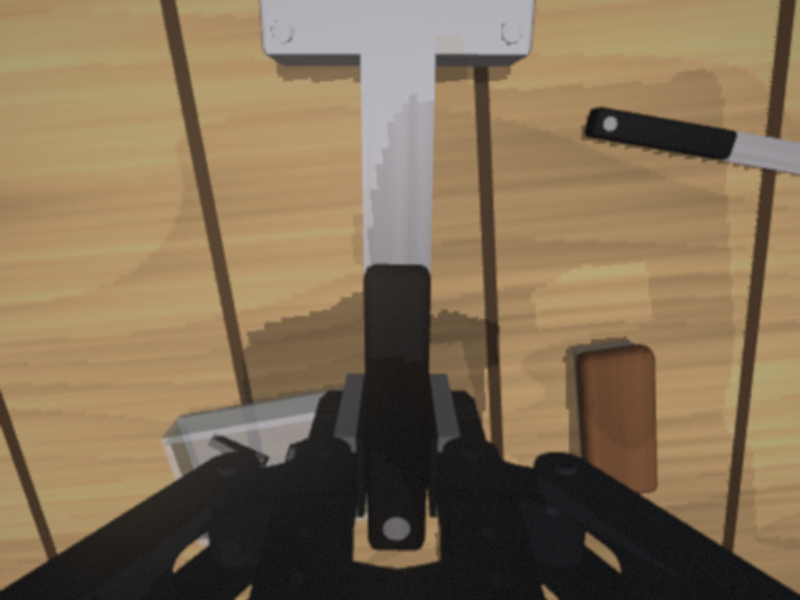

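View pics/w11_s.png

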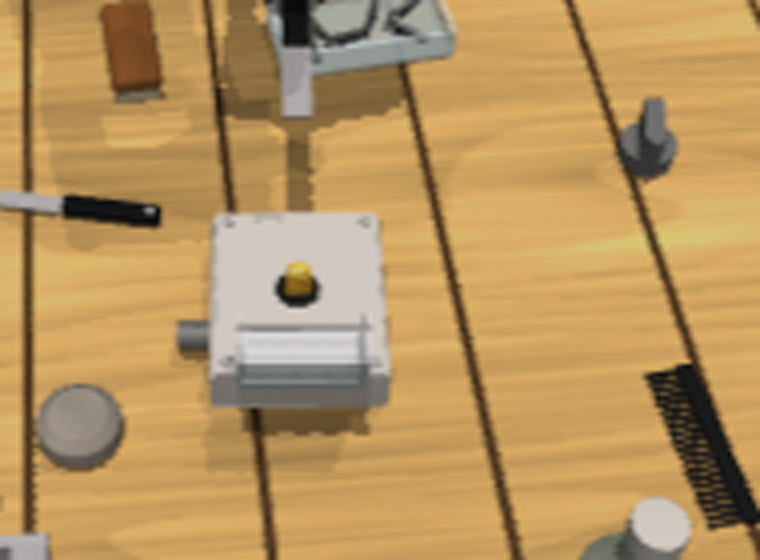

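The cover stays open and the spindle is exposed. I'll carry the scraper back.

>>> jog_arm:
  series:
    - [0,0,0,0,0,2.4,0]
    - [0,0,0,0,0.2,4,0]
    - [0,0,0,0,0.2,4,0]
    - [0,0,0,0,0.2,4,0]
    - [0,0,0,0,0.2,4,0]
    - [0,0,0,0,0.2,4,0]
    - [0,0,0,0,0.2,2.5,0]
    - [-4.5,0,0,0,0.3,1.5,0]
    - [-4.5,0,0,1.5,0,0,0]
    - [0,0,0,3,0,0,0]
    - [0,0,0,3,0,0,0]
    - [0,0,0,2,0,0,0]
    - [0,0,0,0,0,0,0]
    - [0,0,0,0,0,0,0]

```text
clock: 12.8
eef_pos: [448.5, -285.0, 29.1]
tcp_rot: [-2.201, 1.569, 2.574]
contact_force: [0.6, -0.2, 0.1]
opening: 0.183
```

```bash
python3 look.py w12;python3 - <<'E'
from rig import r
from h import *
s=dict(np.load('pics/w12s.npz'));C=cam(r,'wrist',s);P=cloud(C,np.load('pics/w12.npy'))
print('blade z',np.median(P[30:150,245:265,2]),np.median(P[180:200,245:265,2]),'wood',np.median(P[60:150,150:200,2]))
E
```

```text
[ 448.5 -285.    29.1] 12.8 [ 0.6 -0.2  0.1] 0.182800075090264 [-0.57  0.49  1.97 -0.    0.68  0.94]
blade z 32.201621100895835 39.30941742540138 wood -0.08375032323347398
```

View pics/w12.png

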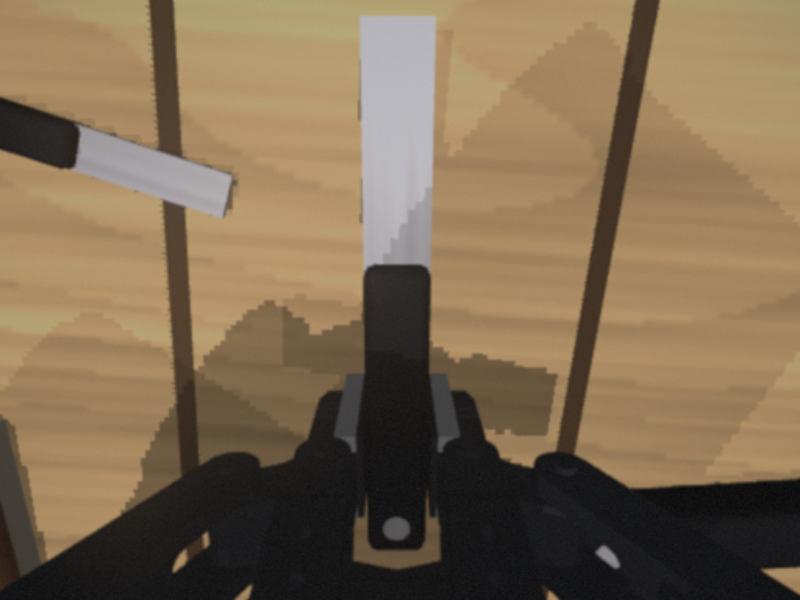

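Blade top is at 32.2, so the underside is at about 23.2. I'll lower 22.5 mm.

>>> jog_arm:
  series:
    - [0,0,0,1,0,0,0]
    - [0,0,0,0.8,0,0,0]
    - [0,0,0,0.35,0,0,0]
    - [0,0,0,0.1,0,0,0]
    - [0,0,0,0,0,0,0]
    - [0,0,0,0,0,0,0]

```text
clock: 13.5
eef_pos: [448.8, -285.2, 7.4]
tcp_rot: [0.848, 1.571, -0.659]
contact_force: [0.3, 0.2, -0.7]
opening: 0.181
```

Run:
```python
from rig import r
s=r.sense();print(s['eef_pos'],s['contact_force'])
```

```text
[ 448.80597108 -285.19546597    7.37576175] [ 0.33313064  0.16086851 -0.71667119]
```

>>> jog_arm:
  series:
    - [0,0,0,0.1,0,0,0]
    - [0,0,0,0,0,0,0]
    - [0,0,0,0,0,0,0.3]
    - [0,0,0,0,0,0,0.45]
    - [0,0,0,0,0,0,0.45]
    - [0,0,0,0,0,0,0.45]
    - [0,0,0,-1,0,0,0.45]
    - [0,0,0,-3,0,0,0.45]
    - [0,0,0,-4,0,0,0.45]
    - [0,0,0,-4,0,0,0.45]
    - [0,0,0,-4,0,0,0.45]
    - [0,0,0,0,0,0,0.45]

```text
clock: 14.7
eef_pos: [451.6, -287.0, 172.4]
tcp_rot: [0.938, 1.561, -0.57]
contact_force: [0.8, -0.3, 0.2]
opening: 0.454
```

```bash
python3 look.py w13;python3 - <<'E'
from rig import r
from h import *
s=dict(np.load('pics/w13s.npz'));C=cam(r,'wrist',s);P=cloud(C,np.load('pics/w13.npy'))
for v in (70,90,110,140,160,190,210):print(v,P[v,255].round(1))
# next: hover over knob viewing
s=r.sense();R=state_T(s)[0];print(R.T.round(3));print(R.T@(np.array([505-40,213,300])-s['eef_pos']))
E
```

```text
[ 451.6 -287.   172.4] 14.7 [ 0.8 -0.3  0.2] 0.45439190811092267 [-0.57  0.28  1.89 -0.    0.97  0.94]
70 [ 542.7 -282.     8.7]
90 [ 526.4 -283.     9.1]
110 [ 509.6 -284.1    9.5]
140 [ 484.  -285.7   14.3]
160 [ 466.2 -286.9   15.3]
190 [ 438.  -288.7   14.9]
210 [ 418.6 -289.9   15.4]
[[ 0.002 -0.001 -1.   ]
 [ 0.998  0.063  0.002]
 [ 0.063 -0.998  0.002]]
[-133.00973234   47.67245629 -496.24272192]
```

View pics/w13.png

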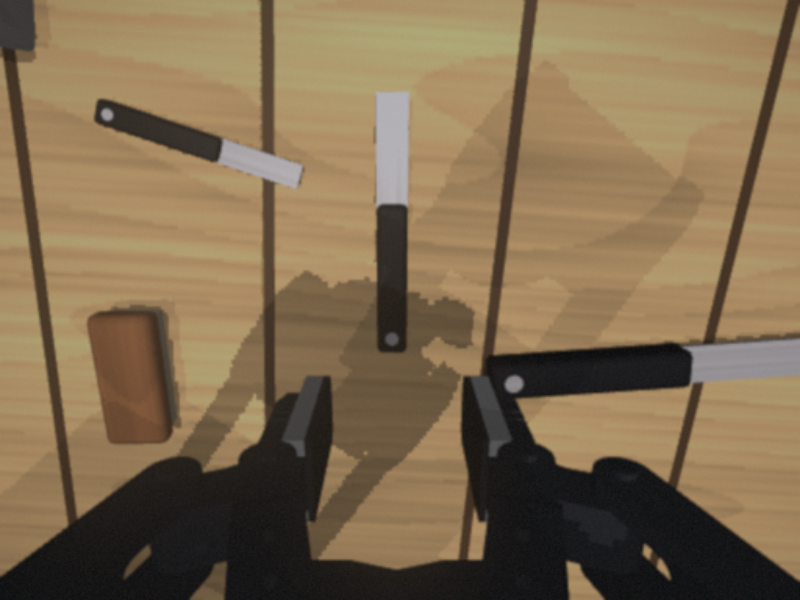

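The scraper lies flat (blade z≈9, handle top ≈15). Now look at the spindle on the way to the knob.

>>> jog_arm:
  series:
    - [0,0,0,-0.8,0.8,-1.8,0.6]
    - [0,0,0,-0.5,1.8,-3.7,0.6]
    - [0,0,0,-0.5,1.8,-3.7,0.6]
    - [0,0,0,-0.5,1.8,-3.7,0.6]
    - [0,0,0,-0.5,1.8,-3.7,0.6]
    - [0,0,0,0,1.8,-3.7,0.6]
    - [0,0,0,0,1.4,-2.7,0.6]
    - [0,0,0,0,0.8,-1.4,0.6]
    - [0,0,0,0,0,0,0.6]
    - [0,0,0,0,0,0,0.6]

```text
clock: 15.8
eef_pos: [552.2, -34.5, 193.3]
tcp_rot: [-1.473, 1.569, -2.98]
contact_force: [0.0, 0.1, -0.4]
opening: 0.597
```

```bash
python3 look.py w14
python3 - <<'E'
from rig import r
from h import *
s=dict(np.load('pics/w14s.npz'));C=cam(r,'wrist',s);P=cloud(C,np.load('pics/w14.npy'))
q=proj(C,[626,-36,60]);print(q);im=cv2.imread('pics/w14r.png');u,v=q.astype(int)
print(u,v);cv2.imwrite('pics/w14c.png',cv2.resize(im[max(0,v-40):v+40,u-40:u+40],(640,640),interpolation=cv2.INTER_CUBIC))
E
```

```text
[552.2 -34.5 193.3] 15.8 [ 0.   0.1 -0.4] 0.5972540222696252 [-0.06  0.28  1.82 -0.    1.04  1.44]
[263.22633686  90.06008682]
263 90
```

View pics/w14.png

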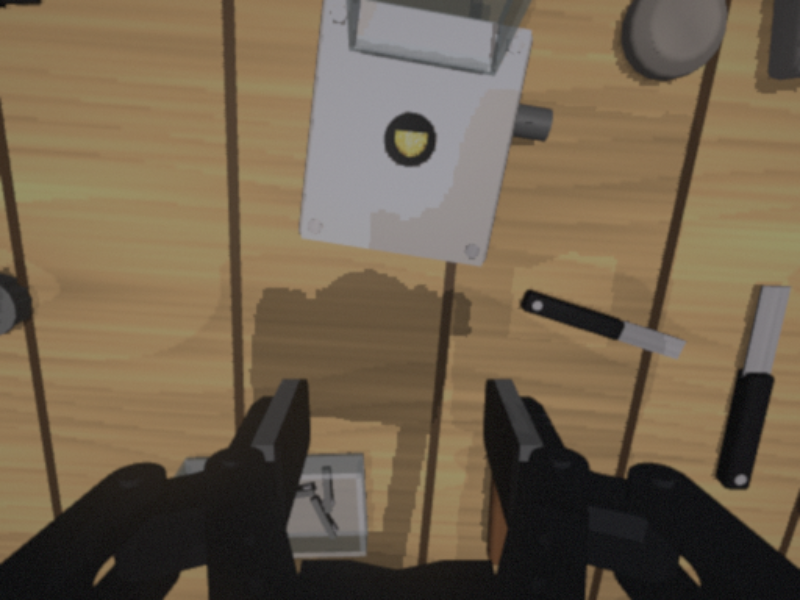

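View pics/w14c.png

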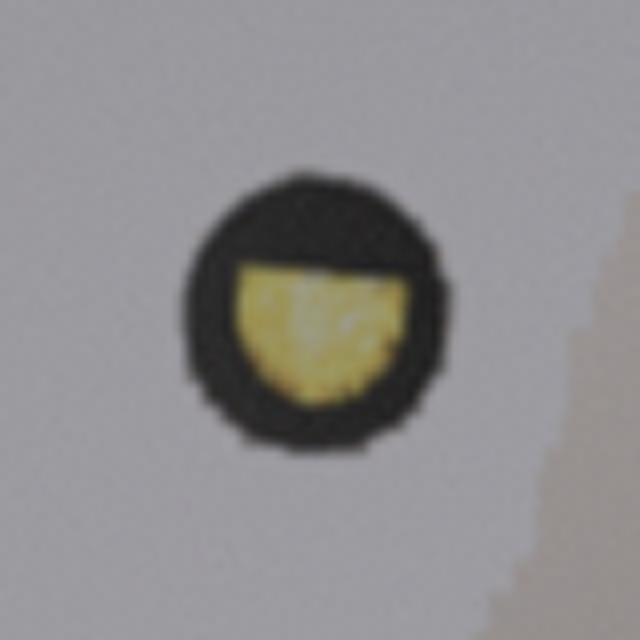

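The spindle's flat faces up-image (away from the robot), with its edge from (238,265) to (408,280) in the crop. Measuring.

Run:
```python
from rig import r
from h import *
s=dict(np.load('pics/w14s.npz'));C=cam(r,'wrist',s);D=np.load('pics/w14.npy');P=cloud(C,D)
im=cv2.imread('pics/w14r.png');hsv=cv2.cvtColor(im,cv2.COLOR_BGR2HSV)
sub=np.zeros(im.shape[:2],bool);sub[55:125,230:300]=1
y=(hsv[...,1]>80)&(im.max(2)>70)&sub
n,l,st,ce=cv2.connectedComponentsWithStats(y.astype('uint8'));i=1+np.argmax(st[1:,4]);m=l==i;print(st[i],ce[i])
print('depth z tip',np.median(P[m][:,2]), 'D',np.median(D[m]))
vv,uu=np.where(m)
F=[]
for u in range(uu.min()+2,uu.max()-1):
    F.append((u,vv[uu==u].min()-.5))
Fw=np.array([onz(C,u,v,60)[:2] for u,v in F]);c=Fw.mean(0);V=np.linalg.svd(Fw-c)[2][0];V*=np.sign(V[1])
print('flat line mid',c,'normal yaw',np.arctan2(-V[0],V[1]),'resid',np.abs((Fw-c)@[V[1],-V[0]]).max())
A=np.array([onz(C,u,v,60)[:2] for u,v in zip(uu,vv)]);nrm=np.array([V[1],-V[0]]);q=(A-c)@nrm;t=(A-c)@V
print('n range',q.min(),q.max(),'t range',t.min(),t.max())
# hole at z=40
b=(im.max(2)<60)&sub|m
cn,_=cv2.findContours(b.astype('uint8'),cv2.RETR_EXTERNAL,cv2.CHAIN_APPROX_NONE);k=max(cn,key=cv2.contourArea)
(e,ax,an)=cv2.fitEllipse(k);H=onz(C,e[0],e[1],40);print('hole',e,ax,H.round(1))
print('tip axis est', c-3*nrm, c+ (q.min()+7)*nrm+ (t.min()+t.max())/2*V)
# box lines re-measure cover angle: cover lip edge cloud
```

```text
[252  83  22  18 231] [262.06060606  91.55844156]
depth z tip 59.19686873232456 D 264.96066
flat line mid [629.2923983  -35.19821505] normal yaw -0.2194553759105731 resid 6.70922038720006
n range -10.908193032105316 2.68037926904128 t range -9.018912304628389 7.739660750194216
hole (262.0498046875, 88.99671173095703) (30.793914794921875, 32.407371520996094) [626.6 -35.5  40. ]
tip axis est [626.36434982 -34.54512077] [625.33869344 -34.97169397]
```

Run:
```python
from rig import r
from h import *
s=dict(np.load('pics/w14s.npz'));C=cam(r,'wrist',s)
im=cv2.imread('pics/w14r.png').astype(float);g=im[...,2]-im[...,0]  # R-B
F=[]
for u in range(254,272):
    col=g[75:95,u]; j=np.argmax(col>30) ; f=j-1+(30-col[j-1])/(col[j]-col[j-1]); F.append((u,75+f))
F=np.array(F);print(F[:,1].round(1))
Fw=np.array([onz(C,u,v,60)[:2] for u,v in F])
keep=np.ones(len(Fw),bool)
for _ in range(4):
    c=Fw[keep].mean(0);V=np.linalg.svd(Fw[keep]-c)[2][0];V*=np.sign(V[1]);e=np.abs((Fw-c)@[V[1],-V[0]]);keep=e<max(.3,2*np.median(e))
n=np.array([V[1],-V[0]]);print(keep.sum(),'mid',c,'normal yaw',np.arctan2(n[1],n[0]),e[keep].max())
y=(g>30);y[:70]=0;y[110:]=0;y[:,:245]=0;y[:,280:]=0
vv,uu=np.where(y);A=np.array([onz(C,u,v,60)[:2] for u,v in zip(uu,vv)]);q=(A-c)@n;t=(A-c)@V;print(q.min(),q.max(),t.min(),t.max())
print('axis from lower/side', c+n*(q.min()+7)+V*(t.min()+t.max())/2,'from flat',c-3*n+V*(t.min()+t.max())/2)
# knob in view too?
T=cam(r,'top');P=cloud(T,np.load('pics/top0.npy'));D=np.load('pics/top0.npy')
k=(P[205:222,145:162]);print(k[...,2].round(0).astype(int))
s=r.sense();R=state_T(s)[0];print(R.T@(np.array([505-85,213,160])-s['eef_pos']))
```

```text
[82.8 82.7 83.  83.1 83.  83.  83.2 86.  84.8 84.4 84.  83.9 83.9 84.3
 84.7 84.9 84.9 84.4]
14 mid [630.66349441 -34.71105398] normal yaw -0.06594578675099137 0.21815596585191055
-12.200215354811126 0.16401206644079674 -9.247749447633565 7.182114292796763
axis from lower/side [625.40652181 -35.3989428 ] from flat [627.6019547  -35.54393259]
[[   3    2   -1   -2   -1   -2   -4   38   44    1    2   -1   -1   -1
     1    1    1]
 [  -2   -1   -1    3    1    3   42   42   43   37   16   -3   -3   -6
    -2    1    1]
 [  -1   -5   -2   -2   -3   40   42   43   40   37   26    3    1   -2
    -1   -6    3]
 [   2   -4    2    0   -3   40   37   40   41   40   32   17    1    4
     3   -2   -1]
 [   0   -2   -1   -1   16   42   39   39   39   40   31   20    5   -3
     2    3    2]
 [   3   -2    1   21   44   42   42   41   39   35   26   15   21   -1
    -1    2    2]
 [   1    2   16   15   41   41   44   41   42   32   25   20   17   17
     0   -2    0]
 [  -2   -1   17   17   43   42   42   45   44   34   24   20   15   18
     7    0   -1]
 [  -1   -1   16   15   47   38   43   43   43   32   18   15   19   13
    19   -1    0]
 [  -2   14   16   37   42   45   38   41   34   30   18   19   15   16
    18    6    1]
 [  -3   19   20   40   41   41   44   40   36   22   17   19   17 1144
    15    4    0]
 [   1    3   17   43   41   43   43   39   28   25   17   17   16   17
    17   -1   -1]
 [   1   -1   34   43   42   45   42   40   27   17   20   18   17   17
     6    2    1]
 [   1   -2   44   37   40   40   42   35   28   14   18   18   20   16
     2    0   -3]
 [  -3   -1   42   42   44   43   43   36   28   19   16   16   13    7
    -3    0    0]
 [  -3   -2    2    2   -2   26   34   27   15   15   17    8   -1   -1
     0   -3    2]
 [  -1   -1    3    1    1    1    0   -5    0    5    2    2   -1    1
     0   -4    0]]
[  33.86470421 -116.48109734 -255.9081575 ]
```

>>> jog_arm:
  series:
    - [0,0,0,0,-1,-2.2,0.6]
    - [0,0,0,0.3,-1.8,-4,0.6]
    - [0,0,0,0.5,-1.8,-4,0.6]
    - [0,0,0,0.6,-1.8,-4,0.6]
    - [0,0,0,0.6,-1.8,-4,0.6]
    - [0,0,0,0.6,-1.8,-4,0.6]
    - [0,0,0,0.6,-1,-2.2,0.6]
    - [0,0,0,0,-0.6,-1.2,0.6]
    - [0,0,0,0,0,0,0.6]
    - [0,0,0,0,0,0,0.6]

```text
clock: 16.9
eef_pos: [421.7, 213.3, 162.6]
tcp_rot: [1.26, 1.57, -0.247]
contact_force: [1.0, -0.1, 0.2]
opening: 0.6
```

```bash
python3 look.py w15
python3 - <<'E'
from rig import r
from h import *
s=dict(np.load('pics/w15s.npz'));C=cam(r,'wrist',s)
q=proj(C,[505,213,20]);print(q);im=cv2.imread('pics/w15r.png');u,v=q.astype(int);v0=max(0,v-60)
print(u-60,v0);cv2.imwrite('pics/w15c.png',cv2.resize(im[v0:v0+120,u-60:u+60],(720,720),interpolation=cv2.INTER_CUBIC))
E
```

```text
[421.7 213.3 162.6] 16.9 [ 1.  -0.1  0.2] 0.6001302781760119 [ 0.47  0.2   2.02 -0.    0.92  1.97]
[262.15127328  77.84801678]
202 17
```

View pics/w15c.png

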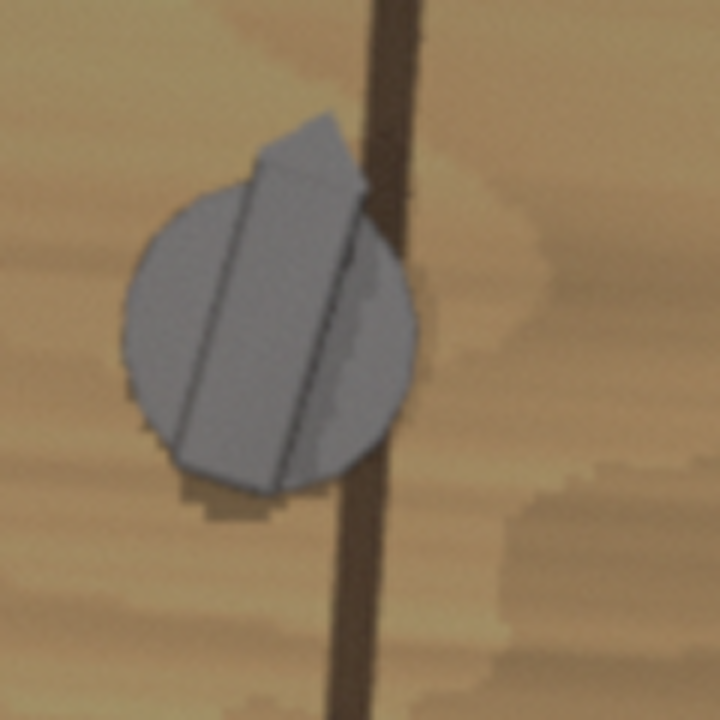

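The knob's pointer faces up-right (tip 328,112; square end 178,460–278,490). I'll work out its axis.

Run:
```python
from rig import r
from h import *
s=dict(np.load('pics/w15s.npz'));C=cam(r,'wrist',s)
f=lambda x,y,z=42:onz(C,202+(x+.5)/6-.5,17+(y+.5)/6-.5,z)[:2]
L=f(258,165)-f(178,460);Rr=f(365,205)-f(278,490)
a=np.arctan2(*L[::-1]),np.arctan2(*Rr[::-1]);print('yaws',a)
yaw=np.mean(a);ax=np.array([np.cos(yaw),np.sin(yaw)]);n=np.array([-ax[1],ax[0]])
tip=f(328,112);sq=(f(178,460)+f(278,490))/2
print('len tip-square',(tip-sq)@ax,'width',(f(258,165)-f(365,205))@n,'(exp 45,14)')
print('axis from tip',tip-26*ax,'from square',sq+19*ax)
# flange circle at z=18: left (122,335), right (416,335)
print('flange',(f(122,335,18)+f(416,335,18))/2,np.linalg.norm(f(122,335,18)-f(416,335,18)))
s=r.sense();R=down(np.pi+yaw);c=((tip-26*ax)+(sq+19*ax))/2;print(c,delta(s,R,[*c,60]))
```

```text
yaws (np.float64(-0.23042072994795734), np.float64(-0.2482520598511037))
len tip-square 43.18155672298226 width 13.544330477049224 (exp 45,14)
axis from tip [507.51171023 225.84761414] from square [509.15165457 224.89744692]
flange [508.36849123 225.80865773] 39.194540987405894
[508.3316824  225.37253053] (array([17.27,  0.  , -0.03]), array([10.261,  8.703, -0.692]), np.float64(3.0))
```

>>> jog_arm:
  series:
    - [0,0,0,1,2.2,-0.2,0.6]
    - [0,0,0,2,3.3,-0.3,0.6]
    - [0,0,0,2,3.2,-0.2,0.6]
    - [5.8,0,0,2,0,0,0.6]
    - [5.8,0,0,2,0,0,0.6]
    - [5.7,0,0,0.2,0,0,0.6]
    - [0,0,0,0,0,0,0.6]
    - [0,0,0,0,0,0,0.6]
  force: 100

```text
clock: 17.8
eef_pos: [508.1, 225.9, 70.5]
tcp_rot: [2.013, 1.57, 0.205]
contact_force: [0.0, -0.4, 0.2]
opening: 0.604
```

```bash
python3 look.py w16
python3 - <<'E'
from rig import r
from h import *
s=r.sense();print(delta(s,down(np.pi-.24),[508.3,225.4,21]))
E
```

```text
[508.1 225.9  70.5] 17.8 [ 0.  -0.4  0.2] 0.6044955075997636 [ 0.42  0.45  1.91 -0.    0.78  2.22]
(array([ 0.17, -0.04, -0.06]), array([4.995, 0.035, 0.092]), np.float64(2.0))
```

View pics/w16.png

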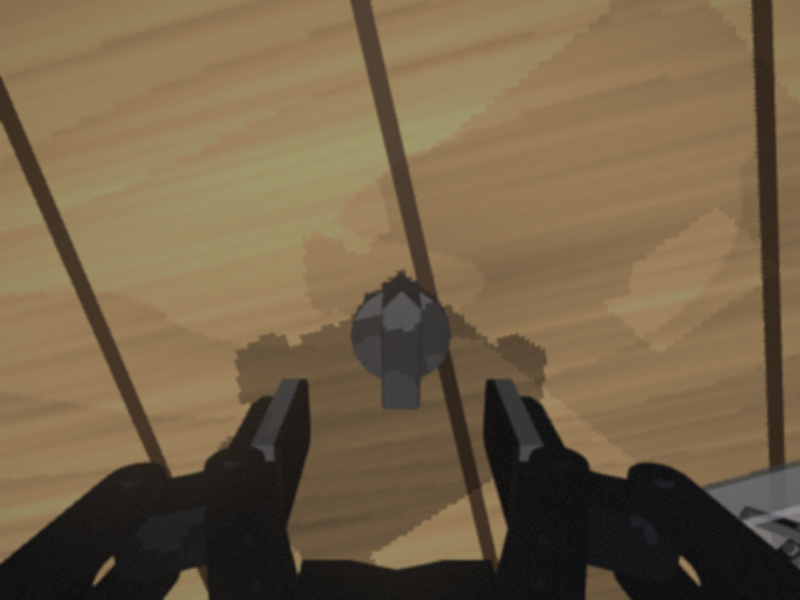

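The bar is upright in the image (382–420), centred between the jaws. I'll descend and close.

>>> jog_arm:
  series:
    - [0,0,0,1.5,0,0,0.6]
    - [0,0,0,1.5,0,0,0.6]
    - [0,0,0,1.2,0,0,0.6]
    - [0,0,0,0.75,0,0.05,0.6]
    - [0,0,0,0,0,0,0.6]
    - [0,0,0,0,0,0,0.3]
    - [0,0,0,0,0,0,0]
    - [0,0,0,0,0,0,0]
    - [0,0,0,0,0,0,0]
    - [0,0,0,0,0,0,0]
    - [0,0,0,0,0,0,0]
    - [0,0,0,0,0,0,0]
  force: 100

```text
clock: 19.1
eef_pos: [507.8, 226.4, 21.6]
tcp_rot: [2.258, 1.57, 0.449]
contact_force: [-0.7, -0.6, 5.8]
opening: 0.135
```

```bash
python3 look.py w17
```

```text
[507.8 226.4  21.6] 19.1 [-0.7 -0.6  5.8] 0.13484608173574392 [0.42 0.53 1.92 0.   0.68 2.23]
```

View pics/w17.png

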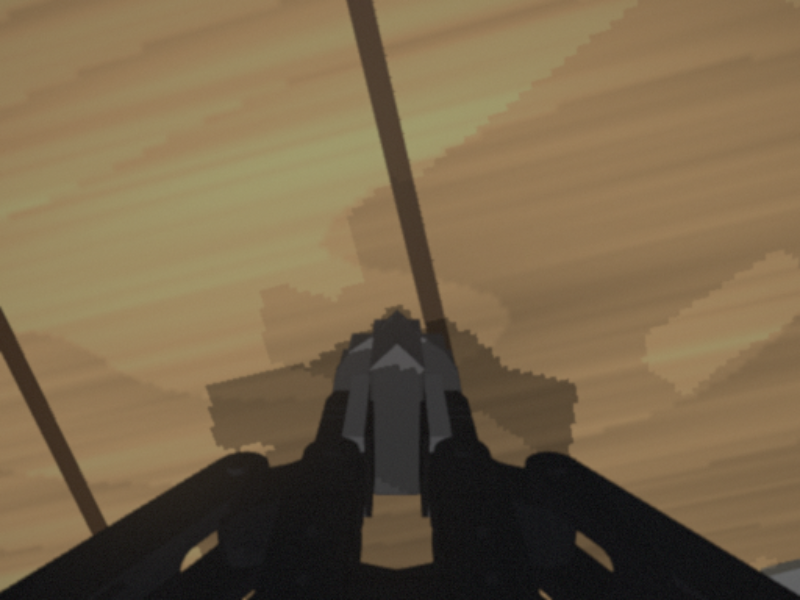

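>>> jog_arm:
  series:
    - [0,0,0,-0.5,0,0,0]
    - [0,0,0,-2,0,0,0]
    - [0,0,0,-3.5,0,0,0]
    - [0,0,0,-3.5,0,0,0]
    - [0,0,0,-2,0,0,0]
    - [0,0,0,0,0,0,0]
    - [0,0,0,0,0,0,0]

```text
clock: 19.9
eef_pos: [507.3, 226.1, 136.0]
tcp_rot: [2.221, 1.57, 0.411]
contact_force: [0.5, -0.3, -1.1]
opening: 0.141
```

```bash
python3 look.py w18
python3 - <<'E'
from rig import r
from h import *
s=dict(np.load('pics/w18s.npz'));C=cam(r,'wrist',s);P=cloud(C,np.load('pics/w18.npy'));R,p=state_T(s)
for v in range(195,315,8):
    q=P[v,250:257].reshape(-1,3);print(v,(R.T@(np.median(q,0)-p)).round(1))
im=cv2.imread('pics/w18r.png');cv2.imwrite('pics/w18c.png',cv2.resize(im[180:330,175:335],(640,600),interpolation=cv2.INTER_CUBIC))
E
```

```text
[507.3 226.1 136. ] 19.9 [ 0.5 -0.3 -1.1] 0.1412516866954381 [ 0.42  0.36  1.87 -0.    0.92  2.23]
195 [136.3 -13.1  -1.8]
203 [ 1.6 25.8 -1.3]
211 [-8.3 25.7 -1.4]
219 [-17.4  25.8  -1.2]
227 [-19.7  23.5  -1.5]
235 [-20.   20.1  -1.5]
243 [-20.   16.5  -1.4]
251 [-19.9  13.   -1.4]
259 [-20.2   9.4  -1.4]
267 [-20.5   6.1  -1.4]
275 [-20.6   2.6  -1.2]
283 [-20.7  -1.4  -1.5]
291 [-20.4  -5.2  -1.4]
299 [-20.7  -9.1  -1.3]
307 [-20.2 -12.9  -1.4]
```

View pics/w18c.png

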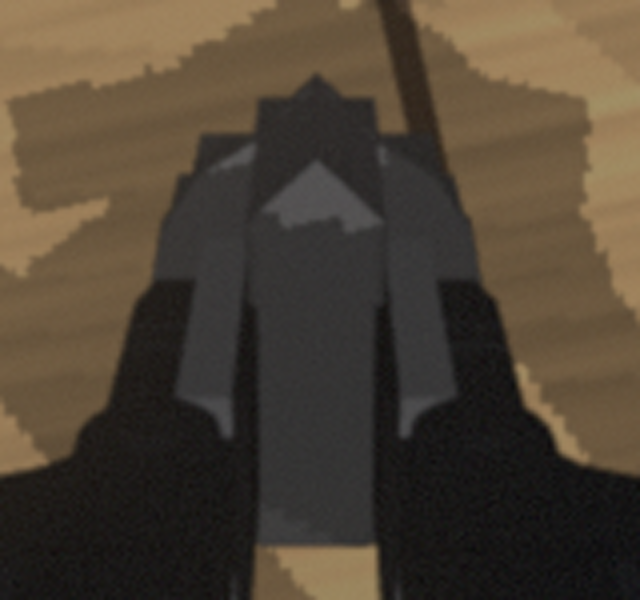

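Knob is held level; its axis is at tool (21.7, −0.1, −0.6) mm. I'll go to a stand-off behind the spindle and remeasure at the final yaw.

Run:
```python
from rig import r
from h import *
s=r.sense();R=down(np.pi-.07);print(delta(s,R,[552,-30.5,136]))
```

```text
(array([-9.66,  0.06,  0.09]), array([-0.117, 10.478, 23.821]), np.float64(6.0))
```

>>> jog_arm:
  series:
    - [0,0,0,0,1,2.2,0]
    - [0,0,0,0,1.7,4,0]
    - [0,0,0,0,1.7,4,0]
    - [0,0,0,0,1.7,4,0]
    - [0,0,0,0,1.7,4,0]
    - [0,0,0,-0.1,1.7,3.6,0]
    - [-4.8,0,0,0,1,2,0]
    - [-4.9,0,0,0,0,0,0]
    - [0,0,0,0,0,0,0]
    - [0,0,0,0,0,0,0]

```text
clock: 21.0
eef_pos: [552.4, -29.8, 135.8]
tcp_rot: [-1.623, 1.569, 3.018]
contact_force: [-0.2, -0.0, -0.2]
opening: 0.137
```

```bash
python3 look.py w19
python3 - <<'E'
from rig import r
from h import *
s=dict(np.load('pics/w19s.npz'));C=cam(r,'wrist',s);R,p=state_T(s);print('yaw',np.arctan2(R[1,1],R[0,1]))
q=proj(C,[626.5,-35.4,60]);print(q);im=cv2.imread('pics/w19r.png');u,v=q.astype(int);v0=max(0,v-40)
print(u-40,v0);cv2.imwrite('pics/w19c.png',cv2.resize(im[v0:v0+80,u-40:u+40],(640,640),interpolation=cv2.INTER_CUBIC))
E
```

```text
[552.4 -29.8 135.8] 21.0 [-0.2 -0.  -0.2] 0.13699461104897376 [-0.06  0.36  1.87  0.    0.92  1.59]
yaw -0.07177085358805117
[256.11827383  89.38551058]
216 49
```

View pics/w19.png

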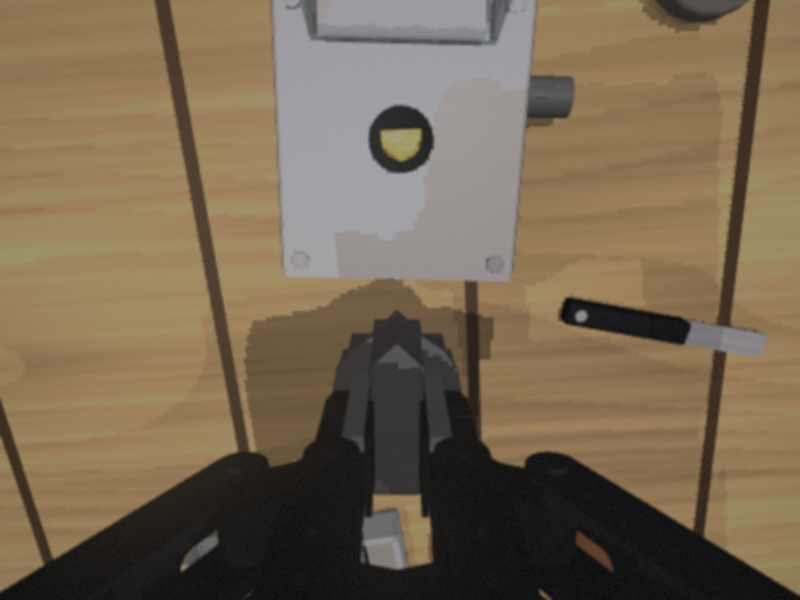

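View pics/w19c.png

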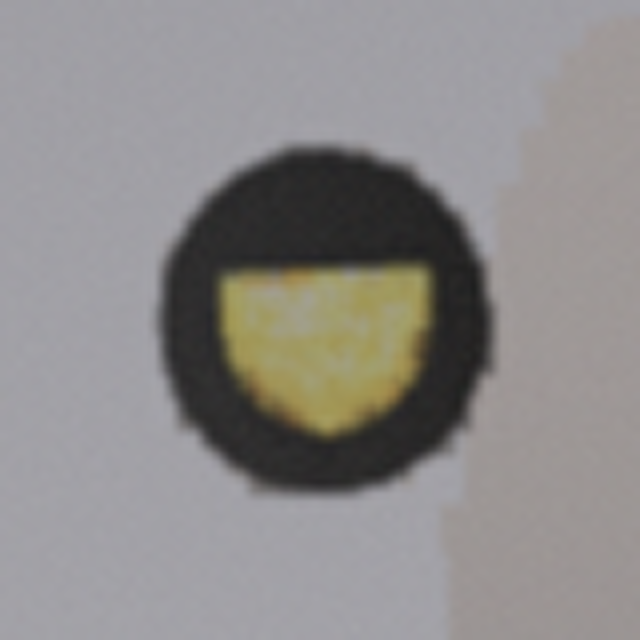

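Run:
```python
from rig import r
from h import *
s=dict(np.load('pics/w19s.npz'));C=cam(r,'wrist',s);R,p=state_T(s)
f=lambda x,y,z:onz(C,216+(x+.5)/8-.5,49+(y+.5)/8-.5,z)
n=R[:,1]
a=f(327,268,58);b=f(327,437,58);h=f(325,319.5,40);print('cam',C[2])
print('flat',a,'-> axis',a-4*n);print('bottom',b,'-> axis',b+8*n);print('hole',h)
print('w at 58',np.linalg.norm(f(220,300,58)-f(434,300,58)),'hole d',np.linalg.norm(f(160,320,40)-f(490,320,40)))
for ax in (np.r_[(a-4*n+b+8*n)[:2]/2],h[:2]):
    s2=r.sense();R2=down(np.pi-.048);K=np.array([21.7,-.1,-.6]);tgt=np.r_[ax,66]-R2@K;print(ax,tgt,delta(s2,R2,tgt))
```

```text
cam [628.29695538 -34.19194458 278.09194   ]
flat [630.78803397 -35.90901421  58.        ] -> axis [626.79833916 -35.62217773  58.00775235]
bottom [618.18253522 -35.03352758  58.        ] -> axis [626.16192485 -35.60720053  57.98449529]
hole [626.89987055 -35.5968052   40.        ]
w at 58 16.58684232933808 hole d 27.72813299176735
[626.480132   -35.61468913] [626.55122788 -36.21879622  87.7       ] (array([-1.28, -0.  ,  0.06]), array([4.841, 7.423, 0.162]), np.float64(2.0))
[626.89987055 -35.5968052 ] [626.97096643 -36.20091229  87.7       ] (array([-1.28, -0.  ,  0.06]), array([4.841, 7.465, 0.157]), np.float64(2.0))
```

>>> jog_arm:
  series:
    - [-1.3,0,0,0,1,0,0]
    - [0,0,0,0,2.5,0.06,0]
    - [0,0,0,0,2.4,0.1,0]
    - [0,0,0,1.5,1.54,0,0]
    - [0,0,0,2,0,0,0]
    - [0,0,0,1,0,0,0]
    - [0,0,0,0,0,0,0]
    - [0,0,0,0,0,0,0]

```text
clock: 21.9
eef_pos: [627.4, -35.1, 92.0]
tcp_rot: [-1.54, 1.571, 3.126]
contact_force: [-0.0, 0.5, 0.3]
opening: 0.141
```

```bash
python3 look.py w20
python3 - <<'E'
from rig import r
from h import *
s=r.sense();R2=down(np.pi-.048);K=np.array([21.7,-.1,-.6]);R,p=state_T(s);print('yaw',np.arctan2(R[1,1],R[0,1]),'mouth',p+R@K);print(delta(s,R2,np.r_[626.7,-35.6,66]-R2@K))
E
```

```text
[627.4 -35.1  92. ] 21.9 [-0.   0.5  0.3] 0.14059912640894998 [-0.06  0.51  1.73 -0.    0.9   1.56]
yaw -0.04636242237230167 mouth [627.78613761 -34.57458245  71.0606833 ]
(array([ 0.09, -0.  , -0.08]), array([ 0.506, -0.102,  0.107]), np.float64(1.0))
```

View pics/w20_s.png

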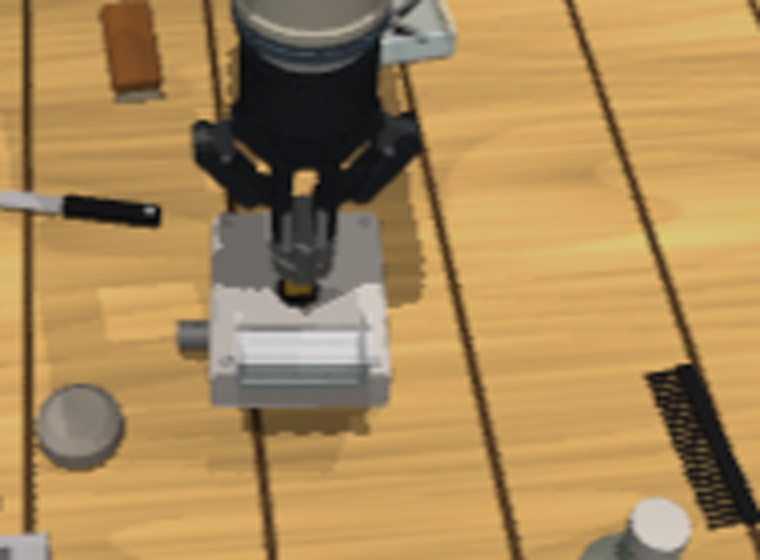

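View pics/w20.png

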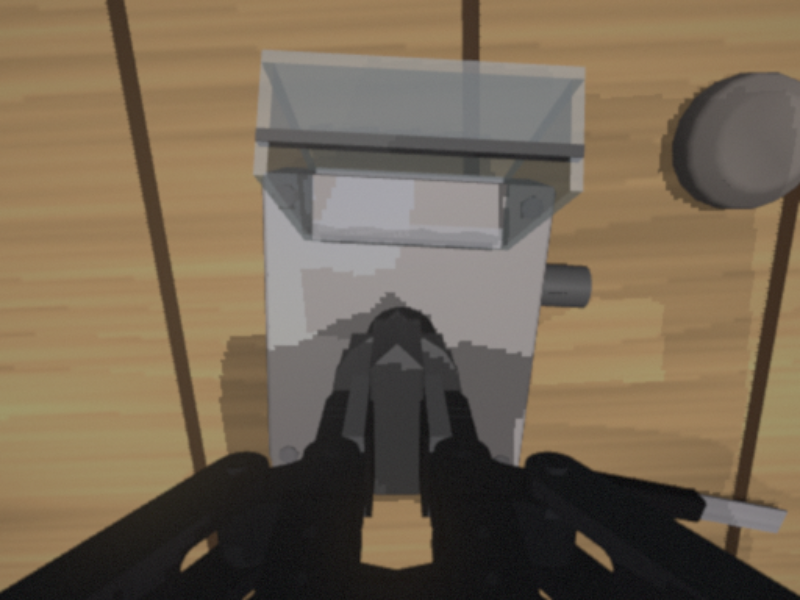

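>>> jog_arm:
  series:
    - [0,0,0,0.3,-0.08,0.09,0]
    - [0,0,0,0.3,0,0,0]
    - [0,0,0,0.2,0,0,0]
    - [0,0,0,0,0,0,0]
    - [0,0,0,0,0,0,0]

```text
clock: 22.5
eef_pos: [626.5, -36.1, 83.7]
tcp_rot: [-1.666, 1.571, 3.0]
contact_force: [-0.9, 1.2, -0.7]
opening: 0.142
```

```bash
python3 look.py w21
python3 - <<'E'
from rig import r
from h import *
for i in range(3):
    s=r.sense();K=np.array([21.7,-.1,-.6]);R,p=state_T(s);print('yaw',np.arctan2(R[1,1],R[0,1]),'mouth',p+R@K,s['contact_force'].round(1))
    r.grab_frame('top')
p,d=r.grab_frame('scene');cv2.imwrite('pics/s21.png',cv2.resize(p[185:245,250:310][...,::-1],(600,600),interpolation=cv2.INTER_CUBIC))
E
```

```text
[626.5 -36.1  83.7] 22.5 [-0.9  1.2 -0.7] 0.1424619069976385 [-0.06  0.52  1.74  0.    0.88  1.56]
yaw -0.046583691973017545 mouth [626.47224506 -35.52622136  62.12684902] [ 0.3  0.1 -1. ]
yaw -0.04659022926814362 mouth [626.49108295 -35.51875133  62.14805902] [ 0.5  0.2 -0.2]
yaw -0.046545913370416615 mouth [626.47778137 -35.50594606  62.15870933] [ 0.6 -0.2 -0.8]
```

View pics/s21.png

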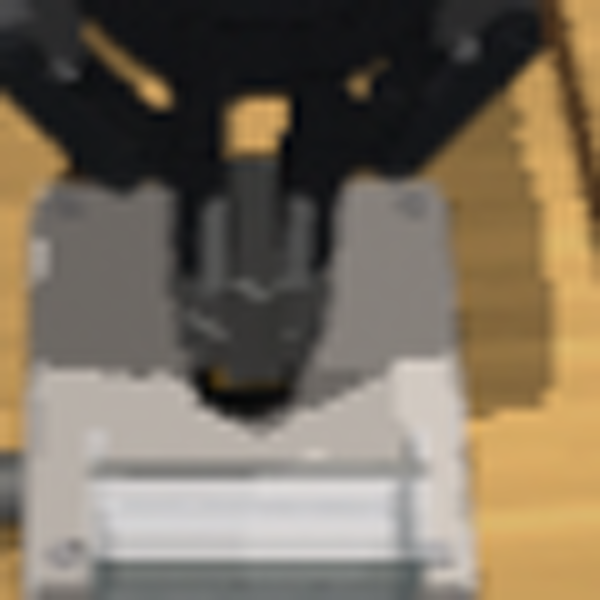

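The mouth is at (626.5, −35.5, 62.1) against the spindle at (626.7, −35.6). I'll ease down.

>>> jog_arm:
  series:
    - [0,0,0,0.15,0.02,0,0]
    - [0,0,0,0.15,0,0,0]
    - [0,0,0,0.15,0,0,0]
    - [0,0,0,0.15,0,0,0]
    - [0,0,0,0,0,0,0]

```text
clock: 23.3
eef_pos: [626.5, -36.1, 77.4]
tcp_rot: [-1.54, 1.57, 3.126]
contact_force: [0.7, 0.1, -1.0]
opening: 0.14
```

```bash
cat > st.py <<'E'
from rig import r
from h import *
s=r.sense();K=np.array([21.7,-.1,-.6]);R,p=state_T(s);print('yaw',np.arctan2(R[1,1],R[0,1]),'mouth',p+R@K,s['contact_force'].round(1),s['wrist_torque'].round(2),s['clock'],s['opening'])
E
python3 st.py
```

```text
yaw -0.04657199774777662 mouth [626.40476152 -35.52588224  55.74291994] [ 0.7  0.1 -1. ] [ 0.04  0.04 -0.  ] 23.3 0.13973944115846754
```

No resistance 4 mm past the spindle's top, so it has entered. Continue.

>>> jog_arm:
  series:
    - [0,0,0,0.2,0,0,0]
    - [0,0,0,0.2,0,0,0]
    - [0,0,0,0.2,0,0,0]
    - [0,0,0,0.2,0,0,0]
    - [0,0,0,0,0,0,0]

```text
clock: 23.8
eef_pos: [626.4, -36.1, 69.4]
tcp_rot: [-1.6, 1.57, 3.066]
contact_force: [-0.5, -1.2, 0.2]
opening: 0.14
```

```bash
python3 st.py
```

```text
yaw -0.04659038009360717 mouth [626.35312368 -35.52301351  47.69160999] [-0.5 -1.2  0.2] [ 0.03 -0.02 -0.03] 23.8 0.13992260400256706
```

>>> jog_arm:
  series:
    - [0,0,0,0.15,0,0,0]
    - [0,0,0,0.1,0,0,0]
    - [0,0,0,0.1,0,0,0]
    - [0,0,0,0,0,0,0]
    - [0,0,0,0,0,0,0]

```text
clock: 24.3
eef_pos: [626.7, -36.2, 66.5]
tcp_rot: [1.212, 1.571, -0.406]
contact_force: [-1.5, -0.4, 2.8]
opening: 0.14
```

```bash
python3 st.py
```

```text
yaw -0.04653143333356871 mouth [626.66169405 -35.56050154  44.78271979] [-1.5 -0.4  2.8] [ 0.01  0.21 -0.04] 24.3 0.14048344445987487
```

>>> jog_arm:
  series:
    - [0,0,0,0.1,0,0,0]
    - [0,0,0,0.1,0,0,0]
    - [0,0,0,0,0,0,0]
    - [0,0,0,0,0,0,0]

```text
clock: 24.7
eef_pos: [626.8, -36.1, 64.4]
tcp_rot: [1.559, 1.571, -0.059]
contact_force: [-1.6, 0.1, 5.3]
opening: 0.135
```

```bash
python3 st.py
```

```text
yaw -0.04656976284559656 mouth [626.72171004 -35.52310175  42.70408342] [-1.6  0.1  5.3] [0.   0.28 0.01] 24.7 0.13493779274823114
```

>>> jog_arm:
  series:
    - [0,0,0,0.1,0,0,0]
    - [0,0,0,0.1,0,0,0]
    - [0,0,0,0.05,0,0,0]
    - [0,0,0,0,0,0,0]
    - [0,0,0,0,0,0,0]

```text
clock: 25.2
eef_pos: [626.9, -36.1, 62.4]
tcp_rot: [1.469, 1.57, -0.149]
contact_force: [-3.3, 0.3, 9.6]
opening: 0.134
```

```bash
python3 st.py
```

```text
yaw -0.04656829021533424 mouth [626.78690044 -35.54666359  40.73749022] [-3.3  0.3  9.6] [-0.01  0.55  0.01] 25.2 0.1343598877553743
```

>>> jog_arm:
  series:
    - [0,0,0,0.06,-0.03,0,0]
    - [0,0,0,0,0,0,0]
    - [0,0,0,0,0,0,0]
    - [0,0,0,0,0,0,0]

```text
clock: 25.6
eef_pos: [626.9, -36.1, 62.4]
tcp_rot: [1.571, 1.57, -0.046]
contact_force: [-4.5, 0.1, 13.4]
opening: 0.14
```

```bash
python3 st.py; python3 look.py w22
python3 - <<'E'
from rig import r
from h import *
s=dict(np.load('pics/w22s.npz'));C=cam(r,'wrist',s);P=cloud(C,np.load('pics/w22.npy'));R,p=state_T(s)
for v in (219,235,259,283,299): q=np.median(P[v,250:257].reshape(-1,3),0);print(v,(R.T@(q-p)).round(1),q.round(1))
# scraper in top view
t,d=r.grab_frame('top');T=cam(r,'top');PT=cloud(T,d);cv2.imwrite('pics/t22.png',cv2.resize(t[100:290,120:380][...,::-1],(780,570)))
for u,v in [(323,235),(323,225),(321,206),(320,202)]:print(PT[v,u].round(1))
E
```

```text
yaw -0.04655274083622607 mouth [626.80173238 -35.53241504  40.67876283] [-4.5  0.1 13.4] [0.   0.7  0.03] 25.6 0.13984371846599733
[626.9 -36.1  62.4] 25.6 [-4.5  0.1 13.4] 0.13984371846599733 [-0.06  0.55  1.75  0.    0.84  1.56]
219 [-18.1  26.1  -1.4] [653.  -36.   80.5]
235 [-19.6  20.   -1.4] [646.9 -35.7  82. ]
259 [-20.    9.6  -1.4] [636.5 -35.2  82.4]
283 [-20.2  -1.3  -1.4] [625.6 -34.7  82.6]
299 [-20.3  -8.9  -1.4] [618.  -34.3  82.7]
[ 435.3 -284.2   14.8]
[ 465.2 -286.    13.9]
[ 523.6 -283.9    9.4]
[ 535.5 -280.9   12.2]
```

View pics/w22.png

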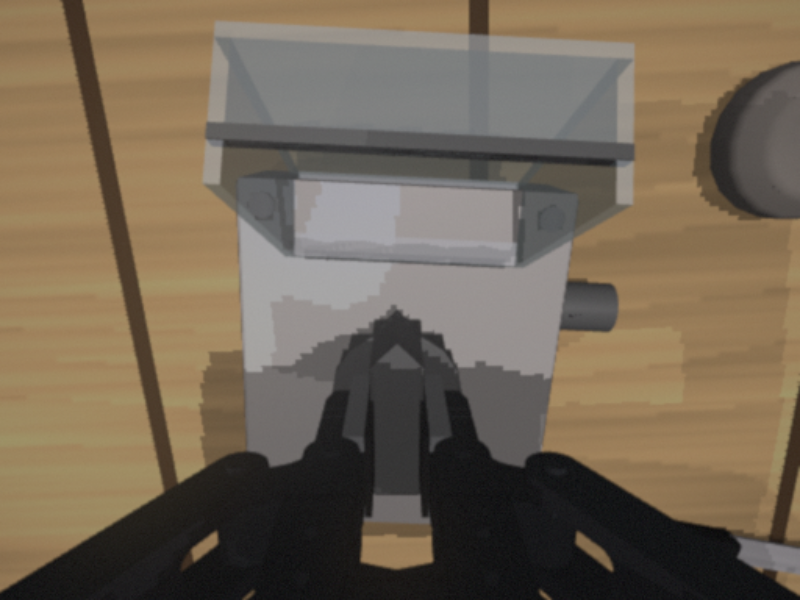

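View pics/w22_s.png

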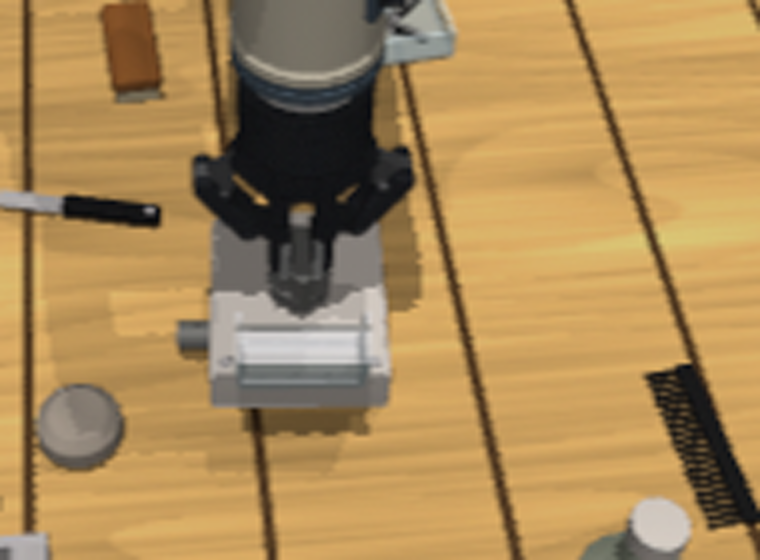

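View pics/t22.png

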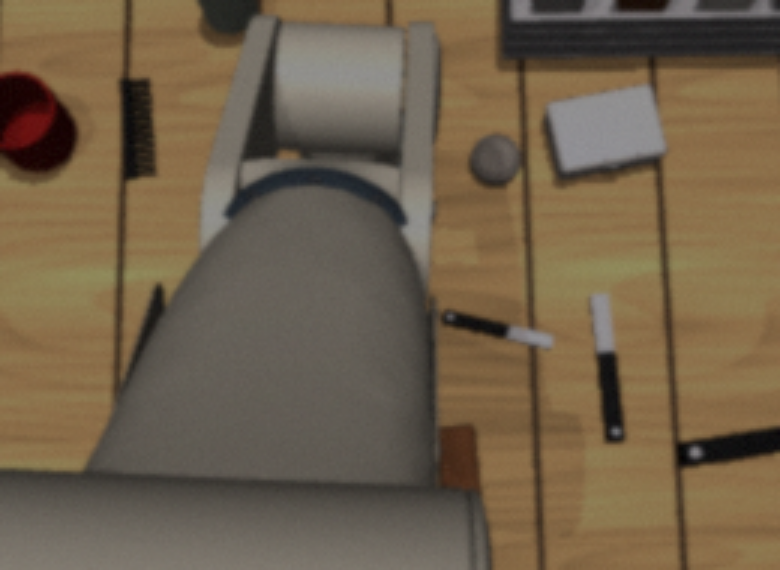

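Run:
```python
from rig import r
from h import *
s=dict(np.load('pics/w22s.npz'));C=cam(r,'wrist',s);P=cloud(C,np.load('pics/w22.npy'))
H=np.array([626.7,-35.6,40])+38*EX
for u,v in [(200,93),(270,92),(350,96),(150,84),(380,97),(135,115),(392,128),(140,17),(400,30)]:
    q=P[v,u];d=q-H;print((u,v),'x,z rel hinge',(d@EX).round(1),(d@EY).round(1),d[2].round(1))
for th in (1.6,1.8,1.92,2.0,2.1):
    f=lambda x,z:np.array([x*np.cos(th)+z*np.sin(th),-x*np.sin(th)+z*np.cos(th)]).round(1)
    print(th,'lip',f(-76,8),'front top',f(-76,30))
    for pt in ((-76,8),(-76,30)):
        a=f(*pt);print(proj(C,H+EX*a[0]+EY*38+[0,0,a[1]]).round(0))
```

```text
(200, 93) x,z rel hinge 35.6 19.0 67.6
(270, 92) x,z rel hinge 36.8 -0.3 66.8
(350, 96) x,z rel hinge 36.8 -22.4 67.8
(150, 84) x,z rel hinge 37.3 33.1 66.0
(380, 97) x,z rel hinge 36.9 -30.8 67.5
(135, 115) x,z rel hinge 29.1 36.0 71.2
(392, 128) x,z rel hinge 28.8 -34.9 69.0
(140, 17) x,z rel hinge 55.1 37.1 59.3
(400, 30) x,z rel hinge 55.2 -36.3 60.0
1.6 lip [10.2 75.7] front top [32.2 75.1]
[126. 186.]
[121. 103.]
1.8 lip [25.1 72.2] front top [46.5 67.2]
[127. 130.]
[129.  47.]
1.92 lip [33.5 68.7] front top [54.2 61.1]
[130.  97.]
[135.  19.]
2.0 lip [38.9 65.8] front top [58.9 56.6]
[132.  77.]
[139.   4.]
2.1 lip [45.3 61.6] front top [64.3 50.5]
[136.  54.]
[145. -11.]
```

Lip at (36, 67) and front-top edge at (55, 60) relative to the hinge put the cover at about 1.93 rad. The plunger is bottomed and the scraper lies flat. Handing in.

```bash
python3 -c "
from rig import r
print(r.sign_off())"
```

```text
the job is handed in; nothing more can be done
None
```

The job is handed in at about 26 s of the 67 s allowed. The sign-off gives no verdict, so the results below are my own measurements.

**What I did**
- **Cover:** I picked out the 150 mm scraper by its length, since the look-alikes measured about 112 and 203 mm. I put its blade under the lip and levered the cover up with it, past upright.
- **Scraper:** I laid it back close to where it had been.
- **Knob:** I turned it flat to flat, pushed it onto the spindle and pressed on. I finished holding it pressed in, with the grip at 100 N.

**Last checks**

| Check | Measured | Expected |
|---|---|---|
| Cover angle | about 1.93 rad | over 1.57 |
| Knob top | 82.5 mm | 83 mm when fully in |
| Bore mouth height | 40.7 mm | 41 mm when fully in |
| Centring on the spindle | about 0.2 mm off | within 4 mm |
| Turn against the spindle's flat | within about 0.05 rad | within 0.25 |
| Scraper | flat and released: blade top about 9 mm, handle top about 15 mm | 9 and 16 mm |

More push at the end raised the force from 9.6 to 13.4 N with no further travel, so the spindle is at its stop. In the last pictures the bystanders that showed looked undisturbed, but the arm hid most of the clip tray and nail brush from the top camera. I did not measure any of them against their starting positions.

**What disagreed**
- The scraper sat about 3 mm lower in the grip than planned, which I measured and allowed for.
- The first reading of the spindle's flat was poor (outliers), so I measured it again closer.
- About 4.5 N of sideways force remained on the wrist at the end.

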